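Clamp a dental handpiece in its service jig and fit the dust guard

TASK

Set up the dental handpiece for servicing: swing the jig's clamp open by its red bar, lower the handpiece gently into the two V-blocks so that it lies centred in them with its brass nose towards the guard slot, let go of it, and swing the clamp down until its pad rests on the handpiece. Then take the orange guard panel out of its stand and lower it upright into the blue slot of the jig, fully home. Do not drop the handpiece or the panel, and leave the other things on the bench where they are.

Things in the scene. Friction and masses are not known exactly. Their poses are not given: they have to be found in the camera images.
- jig: Service jig, fixed: aluminium base plate 170 x 285 x 10 mm with two dark steel V-blocks, a clamp and a blue guard slot. Origin on the bench midway between the V-blocks; z up, y along the V grooves: clamp on the +y side, guard slot on the -y side; the plate spans y -180 to +105 mm. The clamp's grey pedestal stands at x 47 to 73, y 39 to 71 mm, 98 mm high.
- v_seat (a point): Where the handpiece's centre lies when seated: on the grooves' axis, midway between the V-blocks, 55 mm above the bench; axes as the jig's. The 90-degree V-blocks are 24 mm long, centred at y = +55 and -55 mm, 60 mm wide (x), groove bottom 34 and top 54 mm above the bench. Between them an 86 mm gap lets fingers go down towards the base plate (10 mm).
- clamp (a joint): Clamp angle, rad: 0 = arm level, pad just touching a seated handpiece (with none there it can go to -0.06); grows as the clamp opens up and back to its stop at 1.85. It starts partly closed (0.1 to 0.5), in the handpiece's way. The hinge is stiff (0.16 N m of friction, about 1.2 N at the bar) and stays where it is left.
- clamp_hinge (a point): Point on the clamp's hinge axis, jig (60, 55, 88) mm. Axes as those of the jig; the hinge axis is y. The clamp arm is a steel bar 16 x 16 mm running from here 145 mm towards the jig's -x when closed, its rubber pad (12 mm across) 60 mm from the hinge.
- clamp_bar (a point): Place to pinch the clamp: on a round red cross-bar, 14 mm in diameter, parallel to the hinge, that sticks out 82 mm sideways (jig's +y) from the arm; this point is 50 mm from the arm's middle. At clamp angle a it lies at clamp_hinge + (-140 cos a, 50, 140 sin a) mm in the jig's axes. The bar can turn between the fingers, so a gripper may point down throughout.
- handpiece: Dental motor handpiece: an aluminium cylinder 30 mm in diameter and 160 mm long with a black grip band 50 mm wide round its middle, a blue ring near its nose and a brass nose of 18 mm diameter that sticks out 25 mm more; 0.2 to 0.34 kg. Origin on its axis at the middle of the cylinder, about its centre of mass; y along the axis, the nose at -y; it may be rolled about y. It starts lying in the grey rest.
- nose (a point): Tip of the handpiece's brass nose, on its axis, 105 mm from the handpiece's origin (handpiece's -y).
- rest: Grey plastic rest, fixed, 90 x 150 mm, two notched supports 20 mm long at y = +55 and -55 mm, 40 mm high, with an open gap of 90 mm between them (floor 8 mm above the bench). The axis of the handpiece lies 45 mm above the bench, along the rest's y, nose towards -y. Origin under its middle, on the bench.
- guard: Orange-framed amber guard panel, flat, upright: 100 mm wide (x) x 8 mm thick (y) x 110 mm high (z), 0.11 kg. Origin at the centre of its lower edge. The same either way round. Pinch it by the top edge across its thickness. It starts in the black stand.
- stand: Black panel stand, fixed, 140 x 90 mm, with a slot along its x (12 x 108 mm inside); slot floor 8 mm and top of the flared mouth 38 mm above the bench. Origin under its middle, on the bench.
- guard_seat (a point): Middle of the floor of the jig's blue guard slot, 10 mm above the bench, jig (0, -150, 10) mm: where the panel's origin comes when it is fully home. Axes as those of the jig. The slot runs along x, 106 mm long and 11 mm wide (y) inside, 30 mm deep with a flared mouth; its top is 46 mm above the bench.
- jar: Bystander: low amber jar, 56 mm across, 62 mm high. Origin under its middle.
- bottle: Bystander: white bottle, 44 mm across, 110 mm high. Origin under its middle.
- brush: Bystander: brush 160 mm long, lying along its x.
- spatula: Bystander: spatula 170 mm long, lying along its x.
- model: Bystander: plaster dental model, 62 x 66 x 27 mm. Origin under its middle.
- bur_block: Bystander: dark wooden block 50 x 80 x 22 mm with burs standing in it, 50 mm high in all. Origin under its middle.
- wheel: Bystander: grey polishing wheel 60 mm across, 12 mm thick, lying flat. Origin under its middle.
Not all that is in view belongs to the job. There is more than one size of the guard; the one meant has the size given above.

How it is judged:
By the outcome, as a careful person would: the job done as asked, in the order asked, and still so for the second after the job is handed in, with the robot touching nothing.
It also fails if it takes over 72 s, if anything falls off the work surface, if the arm or the gripper's body presses on something with over 40 N, if the wrist force passes 120 N, or if a joint passes its speed limit or range.

ROBOT

A 6-joint arm with a two-finger parallel gripper is mounted at the origin on the work surface. World frame = base frame: x ahead of the robot, y to its left, z up, the work surface at z = 0. Lengths are in m, angles in rad, forces in N, time in s.
With the tool pointing down it reaches from about 0.3 to 0.775 m from the base axis. Payload 14.6 kg.
Tool frame: the origin (TCP) lies at the very end of the fingers, on their centre line; the grasp point (between the pads) lies 19 mm behind it; y points along the fingers, x is the direction in which the jaws open and shut, and the axes are right-handed (so a half turn about y gives the same grasp; the last joint's range is limited). The gripper opens to 94 mm and grips with 3 to 60 N. Pads are 16 mm wide; open, the fingers measure 119 mm over their backs; the gripper's body (75 mm by 177 mm) begins 78 mm behind the grasp point.
Start: joints at [-1.273, 0.3, 1.521, -0, 1.321, -0.067], TCP at [0.196, -0.514, 0.205] pointing down, gripper open.
Joint ranges: [-3.03, 3.03], [-0.79, 2.21], [0.23, 2.52], [-1.04, 4.18], [0, 3.07], [-2.55, 2.55]. Speed limits (rad/s): [2.22, 2.22, 2.57, 3.14, 3.14, 3.14].

INTERFACE

Orientations are given as [roll, pitch, yaw] about the fixed x, y, z axes, in that order (R = Rz(yaw) Ry(pitch) Rx(roll)).
In Python, from station import get_obs, cams, hand_in gives the robot as it stands. The module is installed in compiled form; this text tells all that it offers.
- The arm moves only by the tool step_arm, never from a script. Its argument "plan" is a list of rows, each an object with "grip": the closure, from -1 (fully open) to 1 (shut), so that 0 is half open; "slide": the shift along the tool's x, y, z in m, a list of three; "spin": the turn about the tool's y in degrees. A call has 1 to 20 rows; each row shifts and turns the commanded pose from where the row before left it, along the tool's axes as they then stand; what a row does not reach is not made up. A row lasts 1/12 s, in which the tool goes at most 41.7 mm and 7.16 degrees, less where a joint would pass 70% of its speed; a pose out of reach is approached as far as the arm can. A call is refused whole if a number of a shift passes 0.0417 or a number of a turn 7.16, either way. A call with a gripper value outside its range is refused whole. The fingers move at their own pace and stop on an object; "force" is the grip in N (left out, the last holds). Time passes only in rows, so rows that do not move let the fingers close. It gives the time, the measured TCP pose, the force and the opening at its end, in the units of the state.
- get_obs(): the state, without advancing time (a new reading comes with each control period).
- cams.camera(name): name is "side" or "top" or "wrist"; returns the picture (384x512x3 uint8, blue, green, red); there is no depth.
- cams.calibration(name): a dict with "K" (3x3 intrinsics, pixels), "T" (4x4, takes a point from camera to world coordinates). Camera axes: x right, y up, looking along -z (the intrinsics and any distortion apply to the point x, -y, -z); pixel columns grow to the right and rows downward; lengths in m; the calibration is good to about 2 mm. A picture is of the moment at which its call begins: read the wrist's pose just before it. calibration takes no time and is no camera call; for the wrist camera it gives the pose at the moment of the call.
- hand_in(): hands the job in, once; it reports no verdict.
The state is a dict: "time_s": time; "qpos": joint angles; "joint_vel": joint speeds; "tau": joint torques, N m; "ee_pos": TCP position; "eef_rot": TCP orientation; "force": force on the tool from outside, world axes, zero at the start; "moment": the same for the moment, N m; "grip_width": finger opening in m.
Only numpy, scipy, OpenCV 4.12 (cv2) and the standard library are available. Lean on these libraries where they do the work, as an engineer would, in place of code of your own. Each camera call takes 0.05 s, during which the arm holds its last target.

## Working session

There is one attempt and no reset: what is moved stays moved. The work goes in short steps, Python scripts to look and compute and a tool call to move; the robot and the scene stay as the last step left them, time stands still between calls to the robot, and variables do not carry over. Pictures are saved under pics/ and viewed, and the job is handed in when it is done.

Besides the shell and the picture viewer there is one more tool, called after "Request:" in YAML: its name, and indented under it one key for each argument. step_arm: Moves the arm, as the interface text tells. Its arguments: {"type":"object","properties":{"plan":{"type":"array","items":{"type":"object","properties":{"grip":{"type":"number"},"slide":{"type":"array","items":{"type":"number"}},"spin":{"type":"number"}}}},"force":{"type":"number"}},"required":["plan"]}

```bash
mkdir -p pics
python3 - <<'E'
from station import get_obs, cams
import cv2,numpy as np
print(get_obs())
for n in ["side","top","wrist"]:
    im=cams.camera(n); cv2.imwrite(f"pics/{n}0.png",im)
    c=cams.calibration(n); print(n,{k:np.round(v,4).tolist() if hasattr(v,'__len__') else v for k,v in c.items()})
E
```

```text
{'time_s': 0.0, 'qpos': array([-1.27259763e+00,  3.00467412e-01,  1.52158401e+00, -8.64177477e-06,
        1.32069067e+00, -6.65894853e-02]), 'joint_vel': array([ 1.84869688e-05, -9.25482755e-04,  1.60331178e-05,  8.46880361e-04,
       -1.36158565e-03,  9.89682218e-04]), 'tau': array([ 7.77313089e-04, -5.31810236e+01, -3.52733588e+01,  7.08359038e-02,
        2.43939750e-02, -1.45498775e-04]), 'ee_pos': array([ 0.19613668, -0.51355847,  0.20488711]), 'eef_rot': array([-1.57072820e+00,  1.14744064e-03, -1.20600596e+00]), 'force': array([0.09375836, 0.50034498, 0.21036437]), 'moment': array([ 0.04676579,  0.0036457 , -0.00823161]), 'grip_width': 0.09430772975010392}
side {'K': [[387.1264, 0.0, 258.3224], [0.0, 387.1264, 191.8274], [0.0, 0.0, 1.0]], 'T': [[-0.9262, 0.1663, -0.3383, 0.1188], [-0.3765, -0.4553, 0.8069, 1.0849], [-0.0199, 0.8747, 0.4843, 0.7269], [0.0, 0.0, 0.0, 1.0]]}
top {'K': [[437.6572, 0.0, 255.6966], [0.0, 437.6572, 193.1669], [0.0, 0.0, 1.0]], 'T': [[-0.027, 0.9985, -0.048, 0.4956], [-0.9996, -0.0274, -0.0064, 0.0268], [-0.0077, 0.0478, 0.9988, 1.2941], [0.0, 0.0, 0.0, 1.0]]}
wrist {'K': [[306.3109, 0.0, 251.0013], [0.0, 306.3109, 191.6134], [0.0, 0.0, 1.0]], 'T': [[0.3567, 0.894, 0.2712, 0.2751], [-0.9342, 0.3417, 0.1024, -0.4818], [-0.0011, -0.2898, 0.9571, 0.3837], [0.0, 0.0, 0.0, 1.0]]}
```

View pics/top0.png

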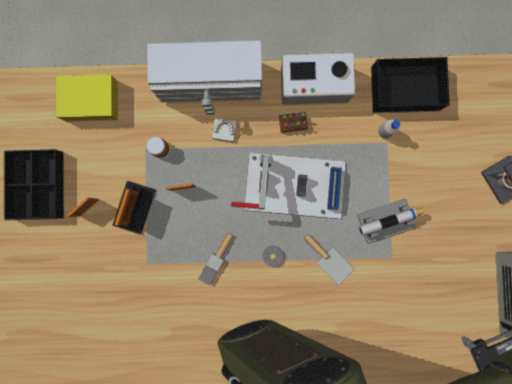

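View pics/side0.png

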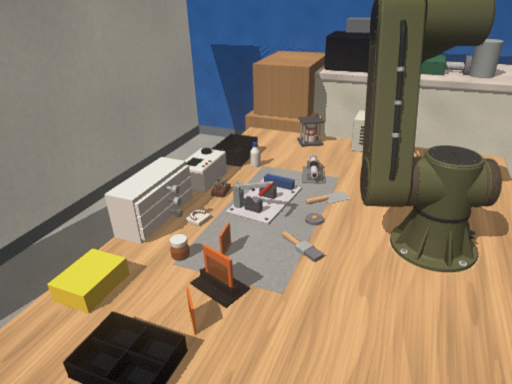

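View pics/wrist0.png

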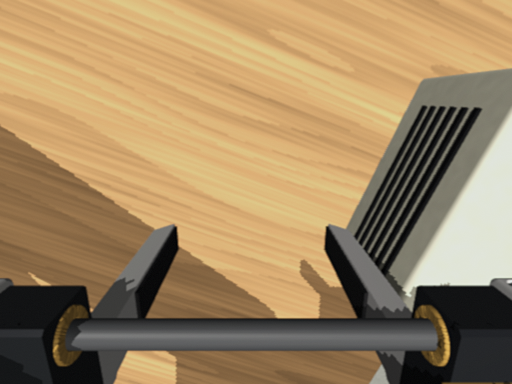

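```bash
cat > h.py <<'E'
from station import get_obs, cams
import cv2,numpy as np
from scipy.spatial.transform import Rotation as R
def proj(n,P,cal=None):
    c=cal or cams.calibration(n); T=c["T"];K=c["K"]
    p=(np.atleast_2d(P)-T[:3,3])@T[:3,:3]
    return np.c_[K[0,2]+K[0,0]*p[:,0]/-p[:,2],K[1,2]-K[1,1]*p[:,1]/-p[:,2]]
def ray(n,uv,cal=None):
    c=cal or cams.calibration(n); T=c["T"];K=c["K"]
    uv=np.atleast_2d(uv).astype(float)
    d=np.c_[(uv[:,0]-K[0,2])/K[0,0],-(uv[:,1]-K[1,2])/K[1,1],-np.ones(len(uv))]@T[:3,:3].T
    return T[:3,3],d
def onz(n,uv,z,cal=None):
    o,d=ray(n,uv,cal); return o+d*((z-o[2])/d[:,2:3])
def tri(n1,uv1,n2,uv2):
    o1,d1=ray(n1,uv1);o2,d2=ray(n2,uv2);d1=d1[0];d2=d2[0]
    s=np.linalg.lstsq(np.c_[d1,-d2],o2-o1,rcond=None)[0]
    a=o1+s[0]*d1;b=o2+s[1]*d2
    return (a+b)/2,np.linalg.norm(a-b)
def crop(im,x0,y0,x1,y1,k,name):
    cv2.imwrite(name,cv2.resize(im[y0:y1,x0:x1],None,fx=k,fy=k,interpolation=cv2.INTER_CUBIC))
E
python3 - <<'E'
from h import *
t=cv2.imread("pics/top0.png");s=cv2.imread("pics/side0.png")
crop(t,230,140,430,250,4,"pics/t_jig.png")
crop(t,60,140,220,240,5,"pics/t_g.png")
crop(s,210,150,340,230,6,"pics/s_jig.png")
crop(s,150,210,270,340,4,"pics/s_g.png")
E
```

```text
(no output)
```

View pics/t_jig.png

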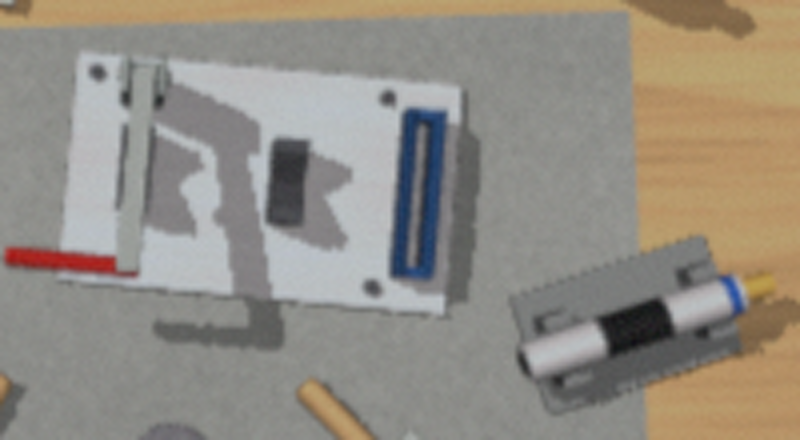

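View pics/t_g.png

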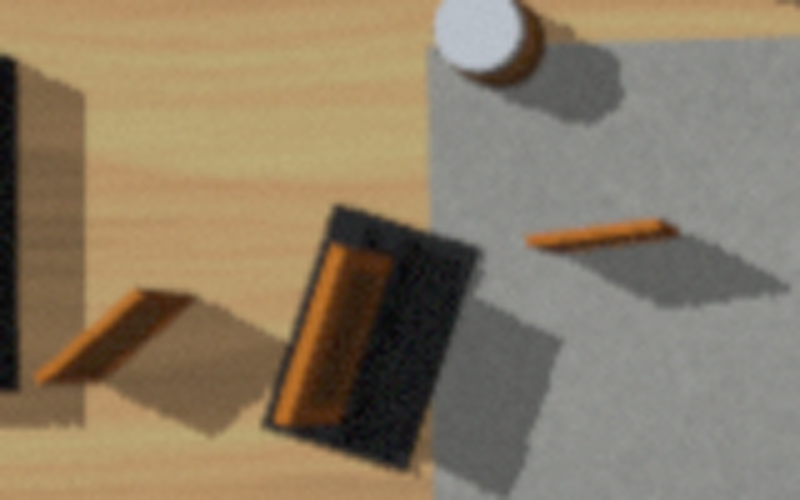

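View pics/s_jig.png

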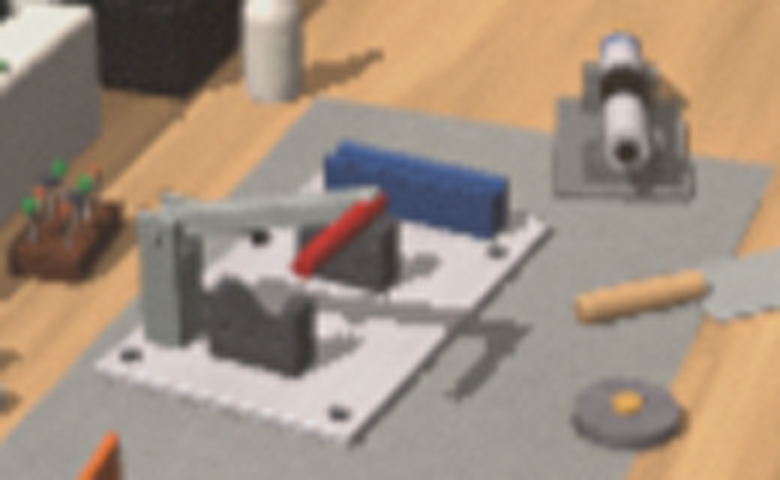

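View pics/s_g.png

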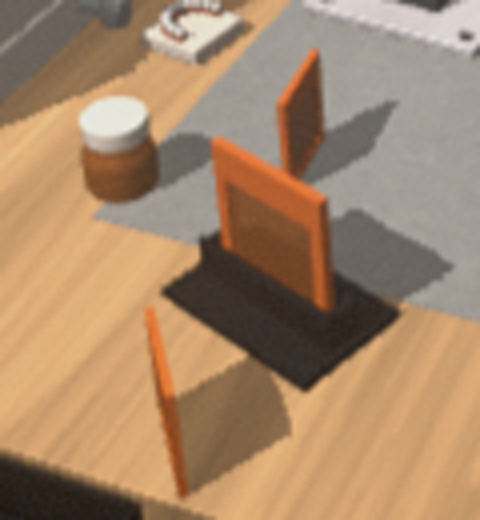

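Run:
```python
from h import *
t=cv2.imread("pics/top0.png").astype(int)
q=lambda cx,cy,k=4,ox=230,oy=140:(ox+cx/k-0.5+0.125,oy+cy/k-0.4)
# plate corners manual
c=[q(80,52),q(463,88),q(445,316),q(60,280)]
P=onz("top",c,0.01);print("plate",P.round(4).tolist(),[np.linalg.norm(P[i]-P[(i+1)%4]).round(4) for i in range(4)])
ctr=P.mean(0); yax=(P[0]+P[3]-P[1]-P[2])/2; yaw=np.arctan2(-yax[0],yax[1]); 
yh=np.array([-np.sin(yaw),np.cos(yaw),0]); print("yaw",yaw,"jig o",ctr+yh*0.0375)
# blue slot mask
b,g,r=t[...,0],t[...,1],t[...,2]
def masks(m,roi):
    M=np.zeros(m.shape,np.uint8);x0,y0,x1,y1=roi;M[y0:y1,x0:x1]=m[y0:y1,x0:x1]*255
    n,l,st,ce=cv2.connectedComponentsWithStats(M)
    i=1+np.argmax(st[1:,4]);mm=(l==i).astype(np.uint8)
    pts=np.argwhere(mm)[:,::-1].astype(np.float32);rect=cv2.minAreaRect(pts)
    return st[i],ce[i],rect,mm
for nm,m,roi,z in [("slot",(b-r>35),(315,155,360,220),0.046),("red",(r-b>70)&(r-g>70),(225,195,270,215),0.12),
   ("ring",(b-r>50),(400,200,425,225),0.05),("brass",(r-b>60),(410,200,430,225),0.045),
   ("panel top",(r-b>90)&(r>150),(108,180,145,232),0.118)]:
    st,ce,rect,mm=masks(m,roi);bx=cv2.boxPoints(rect);W=onz("top",bx,z)
    print(nm,st.tolist(),ce.round(1),rect,"->",onz("top",ce,z).round(4).tolist(),[np.linalg.norm(W[i]-W[(i+1)%4]).round(4) for i in range(2)])
# handpiece band
m=(b<55)&(g<55)&(r<55)
st,ce,rect,mm=masks(m,(375,205,405,235));print("band",st,ce,rect,onz("top",ce,0.055).round(4))
# stand
m=(b<60)&(g<60)&(r<60)
st,ce,rect,mm=masks(m,(105,178,160,240));bx=cv2.boxPoints(rect);W=onz("top",bx,0.008);print("stand",rect,W.round(4).tolist(),W.mean(0))
```

```text
plate [[0.6776, 0.0498, 0.01], [0.643, -0.2313, 0.01], [0.476, -0.212, 0.01], [0.5099, 0.0689, 0.01]] [np.float64(0.2831), np.float64(0.1681), np.float64(0.2828), np.float64(0.1687)]
yaw -0.12131133748127788 jig o [ 0.58116768 -0.04392446  0.01      ]
slot [328, 167, 13, 43, 280] [334.5 187.7] ((334.37603759765625, 187.94651794433594), (9.96346664428711, 42.18816375732422), 4.899092674255371) -> [[0.5651, -0.1903, 0.046]] [np.float64(0.1207), np.float64(0.0284)]
red [231, 202, 28, 6, 106] [244.5 204.6] ((244.5297088623047, 204.7029571533203), (27.264019012451172, 3.8806450366973877), 5.710593223571777) -> [[0.522, 0.0652, 0.12]] [np.float64(0.0104), np.float64(0.0732)]
ring [411, 209, 5, 9, 23] [413.  212.8] ((413.0172119140625, 212.79312133789062), (8.541985511779785, 2.414039373397827), 68.19859313964844) -> [[0.4876, -0.4089, 0.05]] [np.float64(0.0069), np.float64(0.024)]
brass [410, 200, 20, 16, 260] [420.7 206.4] ((419.5, 207.5), (15.0, 19.0), 90.0) -> [[0.5051, -0.4334, 0.045]] [np.float64(0.0539), np.float64(0.0427)]
panel top [115, 190, 13, 35, 84] [121.4 206.7] ((121.31426239013672, 206.94090270996094), (2.295684337615967, 35.734710693359375), 17.65012550354004) -> [[0.5255, 0.397, 0.118]] [np.float64(0.0958), np.float64(0.0062)]
band [380 215  18  14 157] [388.79617834 221.15923567] ((388.75, 221.25), (9.803058624267578, 15.811386108398438), 71.56504821777344) [[ 0.4659 -0.3382  0.055 ]]
stand ((134.35781860351562, 207.30735778808594), (29.405269622802734, 45.97566223144531), 16.699241638183594) [[0.4749, 0.4549, 0.008], [0.6036, 0.4144, 0.008], [0.5763, 0.3315, 0.008], [0.4479, 0.3724, 0.008]] [0.52566395 0.39328252 0.008     ]
```

Run:
```python
from h import *
print("bar end",tri("top",(231.3,204),"side",(259.8,194.6)))
print("bar at arm",tri("top",(262,206.6),"side",(273,184)))
yaw=-0.121;o=np.array([.5812,-.0439,0]);Rj=R.from_euler('z',yaw).as_matrix()
for a in np.arange(.1,.55,.1):
    e=o+Rj@np.array([.06-.14*np.cos(a),.055+.082,.088+.14*np.sin(a)])
    print(round(a,2),e.round(4),proj("top",e).round(1),proj("side",e).round(1))
```

```text
bar end (array([0.52555206, 0.10057064, 0.12715982]), np.float64(0.0022238502595813684))
bar at arm (array([0.51414316, 0.01805619, 0.12616334]), np.float64(0.0026196442866008468))
0.1 [0.519  0.1017 0.102 ] [[231.4 206.2]] [[262.1 202. ]]
0.2 [0.5211 0.1014 0.1158] [[231.1 205.4]] [[261.4 198.1]]
0.3 [0.5245 0.101  0.1294] [[230.9 204. ]] [[260.4 194.1]]
0.4 [0.5293 0.1004 0.1425] [[230.8 202.1]] [[259.  190.1]]
0.5 [0.5353 0.0997 0.1551] [[230.7 199.6]] [[257.2 186.2]]
```

Request:
step_arm:
  plan:
    - {"grip": -1, "spin": -6.91}
    - {"spin": -6.91, "grip": -1}
    - {"spin": -6.91, "grip": -1}
    - {"spin": -6.91, "grip": -1}
    - {"spin": -6.91, "grip": -1}
    - {"spin": -6.91, "grip": -1}
    - {"spin": -6.91, "grip": -1}
    - {"spin": -6.91, "grip": -1}
    - {"spin": -6.91, "grip": -1}

```text
schema error: expected keys grip, slide, spin
```

```bash
cat >> h.py <<'E'
def delta(target,yaw=None):
    s=get_obs();M=R.from_euler('xyz',s["eef_rot"]).as_matrix()
    d=M.T@(np.array(target)-s["ee_pos"])
    print("t",round(s["time_s"],2),"pos",s["ee_pos"].round(4),"rot",s["eef_rot"].round(4),"w",round(s["grip_width"],4),"F",s["force"].round(1))
    print("slide",d.round(4),"rows@0.04",np.abs(d).max()/0.04, "spin", None if yaw is None else np.degrees(s["eef_rot"][2]-yaw).round(2))
E
python3 -c "
from h import *
delta([.55,-.09,.215],-.121)"
```

```text
t 0.15 pos [ 0.1962 -0.5136  0.205 ] rot [-1.5707e+00  8.0000e-04 -1.2060e+00] w 0.094 F [-0.4 -0.8 -0.3]
slide [-0.2695 -0.0097  0.4817] rows@0.04 12.042258038207203 spin -62.17
```

Request:
step_arm:
  plan:
    - {"grip": -1, "slide": [0, 0, 0], "spin": -6.91}
    - {"grip": -1, "slide": [0, 0, 0], "spin": -6.91}
    - {"grip": -1, "slide": [0, 0, 0], "spin": -6.91}
    - {"grip": -1, "slide": [0, 0, 0], "spin": -6.91}
    - {"grip": -1, "slide": [0, 0, 0], "spin": -6.91}
    - {"grip": -1, "slide": [0, 0, 0], "spin": -6.91}
    - {"grip": -1, "slide": [0, 0, 0], "spin": -6.91}
    - {"grip": -1, "slide": [0, 0, 0], "spin": -6.91}
    - {"grip": -1, "slide": [0, 0, 0], "spin": -6.91}

```text
time_s: 0.9
ee_pos: [0.1962, -0.5137, 0.2052]
eef_rot: [-1.57, 0.0, -0.115]
force: [0.1, -0.3, -1.7]
grip_width: 0.0939
```

```bash
python3 -c "
from h import *
delta([.55,-.09,.215],-.121)"
```

```text
t 0.9 pos [ 0.1962 -0.5137  0.2052] rot [-1.5703e+00  2.0000e-04 -1.1460e-01] w 0.0939 F [ 0.1 -0.3 -1.7]
slide [ 0.3031 -0.0096  0.4614] rows@0.04 11.534211855968456 spin 0.37
```

Request:
step_arm:
  plan:
    - {"grip": -1, "slide": [0.0217, -0.0007, 0.033], "spin": 0}
    - {"grip": -1, "slide": [0.0217, -0.0007, 0.033], "spin": 0}
    - {"grip": -1, "slide": [0.0217, -0.0007, 0.033], "spin": 0}
    - {"grip": -1, "slide": [0.0217, -0.0007, 0.033], "spin": 0}
    - {"grip": -1, "slide": [0.0217, -0.0007, 0.033], "spin": 0}
    - {"grip": -1, "slide": [0.0217, -0.0007, 0.033], "spin": 0}
    - {"grip": -1, "slide": [0.0217, -0.0007, 0.033], "spin": 0}
    - {"grip": -1, "slide": [0.0217, -0.0007, 0.033], "spin": 0}
    - {"grip": -1, "slide": [0.0217, -0.0007, 0.033], "spin": 0}
    - {"grip": -1, "slide": [0.0217, -0.0007, 0.033], "spin": 0}
    - {"grip": -1, "slide": [0.0217, -0.0007, 0.033], "spin": 0}
    - {"grip": -1, "slide": [0.0217, -0.0007, 0.033], "spin": 0}
    - {"grip": -1, "slide": [0.0217, -0.0007, 0.033], "spin": 0}
    - {"grip": -1, "slide": [0.0217, -0.0007, 0.033], "spin": 0.3}
    - {"grip": -1, "slide": [0, 0, 0], "spin": 0}
    - {"grip": -1, "slide": [0, 0, 0], "spin": 0}

```text
time_s: 2.23
ee_pos: [0.5538, -0.0903, 0.2146]
eef_rot: [-1.571, 0.001, -0.123]
force: [-0.7, -0.3, -0.9]
grip_width: 0.0935
```

Run:
```python
from h import *
import pickle
delta([.55,-.09,.215],-.121)
cal=cams.calibration("wrist");im=cams.camera("wrist")
cv2.imwrite("pics/w1.png",im);pickle.dump(cal,open("w1.pkl","wb"))
cv2.imwrite("pics/w1b.png",cv2.resize(im,None,fx=1.5,fy=1.5,interpolation=cv2.INTER_CUBIC))
```

```text
t 2.23 pos [ 0.5538 -0.0903  0.2146] rot [-1.5707e+00  1.1000e-03 -1.2290e-01] w 0.0935 F [-0.7 -0.3 -0.9]
slide [-0.0038 -0.0004 -0.0002] rows@0.04 0.09595507579222363 spin -0.11
```

View pics/w1b.png

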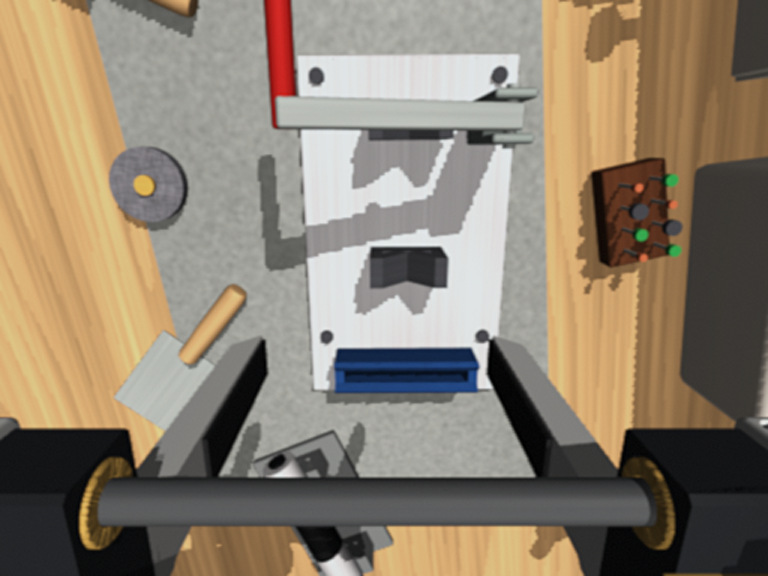

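```bash
cat > jig.py <<'E'
from h import *
import pickle
cal=pickle.load(open("w1.pkl","rb"));im=cv2.imread("pics/w1.png").astype(int)
b,g,r=im[...,0],im[...,1],im[...,2]
m=((im.min(2)>175)&(abs(b-r)<30)).astype(np.uint8)
m[:30]=0
# edges: left boundary per row and right boundary per row
L=[];Rr=[]
for v in range(45,255):
    xs=np.where(m[v,190:360])[0]
    if len(xs)<20: continue
    L.append((190+xs[0]-.5,v));Rr.append((190+xs[-1]+.5,v))
T=[];B=[]
for u in range(208,340):
    ys=np.where(m[:,u])[0]
    if len(ys): T.append((u,ys[0]-.5))
def fit(pts,z):
    W=onz("wrist",np.array(pts),z,cal)[:,:2]
    ok=np.ones(len(W),bool)
    for _ in range(6):
        c=W[ok].mean(0);_,_,vt=np.linalg.svd(W[ok]-c);d=vt[0];n=np.array([-d[1],d[0]])
        e=(W-c)@n;ok=abs(e)<max(.001,1.5*np.median(abs(e[ok])))
    return c,d,ok.sum(),np.abs(e[ok]).max()
for nm,p in (("L",L),("R",Rr),("T",T)):
    c,d,k,e=fit(p,.01);print(nm,c.round(4),d.round(4),"ang",np.degrees(np.arctan2(d[1],d[0])).round(2),k,len(p),e.round(4))
    if nm=="L":cl,dl=c,d
    if nm=="R":cr,dr=c,d
    if nm=="T":ct,dt=c,d
print("width",abs((cr-cl)@np.array([-dl[1],dl[0]])))
# blue slot
mb=((b-r>40)&(b>90)).astype(np.uint8);mb[:,:210]=0;mb[:,335:]=0;mb[:225]=0
pts=np.argwhere(mb)[:,::-1].astype(np.float32);rc=cv2.minAreaRect(pts);print("slot bright",rc)
bx=cv2.boxPoints(rc);W=onz("wrist",bx,.046,cal);print(W.round(4).tolist(),W.mean(0))
E
python3 jig.py
python3 - <<'E'
import cv2;from h import crop
im=cv2.imread("pics/w1.png");crop(im,205,220,335,270,6,"pics/w1slot.png")
E
```

```text
L [ 0.4963 -0.0605] [-0.1177 -0.993 ] ang -96.76 151 192 0.0007
R [ 0.6634 -0.0832] [-0.117  -0.9931] ang -96.72 136 192 0.0007
T [0.5975 0.0606] [ 0.9932 -0.1167] ang -6.7 131 132 0.0005
width 0.16853637748418704
slot bright ((270.5, 251.0), (94.99998474121094, 19.999996185302734), 0.0)
[[0.504, -0.1957, 0.046], [0.5081, -0.168, 0.046], [0.6255, -0.1825, 0.046], [0.6238, -0.2104, 0.046]] [ 0.56536838 -0.1891438   0.046     ]
```

View pics/w1slot.png

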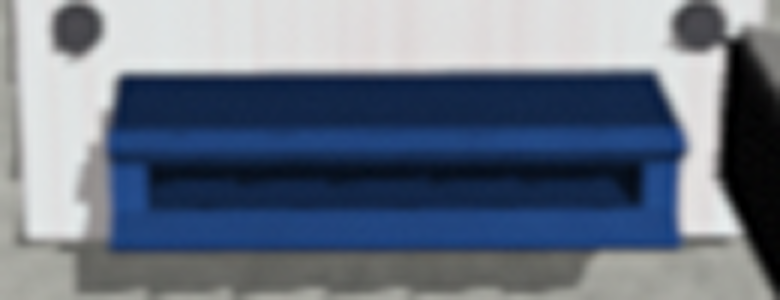

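```bash
cat >> h.py <<'E'
O=np.array([.5832,-.0435,0.]);YAW=-.1172
Rj=R.from_euler('z',YAW).as_matrix()
def J(p): return O+Rj@np.array(p,float)
def inJ(P): return (np.atleast_2d(P)-O)@Rj
def bar(a,off=(0,0,0)): return J([.06-.14*np.cos(a),.105,.088+.14*np.sin(a)])+np.array(off)
E
python3 - <<'E'
from h import *
import pickle
cal=pickle.load(open("w1.pkl","rb"));im=cv2.imread("pics/w1.png").astype(int)
b,g,r=im[...,0],im[...,1],im[...,2]
m=(r-b>70)&(r-g>70); m[:,:150]=0;m[:,220:]=0
for v in (2,15,30,45,55):
    xs=np.where(m[v])[0];u=(xs[0]+xs[-1])/2
    out=[]
    for a in np.arange(.2,.42,.02):
        z=.088+.14*np.sin(a);p=inJ(onz("wrist",[(u,v)],z,cal))[0];out.append((a,p[0]-(.06-.14*np.cos(a))))
    out=np.array(out);print(v,xs[0],xs[-1],"a",np.interp(0,out[::-1,1],out[::-1,0]) if out[0,1]>out[-1,1] else np.interp(0,out[:,1],out[:,0]))
print("groove",inJ(onz("wrist",[(272.5,166),(272.5,191)],.034,cal)))
print("Vblock top corners",inJ(onz("wrist",[(370/1.5,248/1.5),(447/1.5,248/1.5)],.054,cal)))
e=J([.06-.14*np.cos(.29),.137,.088+.14*np.sin(.29)]);print(proj("top",e),proj("side",e))
delta(bar(.29,(0,0,.06-.019)),YAW)
E
```

```text
2 177 192 a 0.27975661519087963
15 178 193 a 0.29129168222667046
30 179 194 a 0.29649708114954054
45 180 195 a 0.3015145803011326
55 180 195 a 0.26581847502100037
groove [[ 0.00108983 -0.04020324  0.034     ]
 [ 0.00154383 -0.07139462  0.034     ]]
Vblock top corners [[-0.02942909 -0.0350014   0.054     ]
 [ 0.02844748 -0.03531804  0.054     ]]
[[230.87125509 203.60569478]] [[260.06258827 194.4653077 ]]
t 2.28 pos [ 0.5532 -0.0914  0.2147] rot [-1.5708e+00  1.1000e-03 -1.2460e-01] w 0.0941 F [-0.2 -0.  -0.1]
slide [-0.0511  0.0457  0.1557] rows@0.04 3.892451989856544 spin -0.42
```

Request:
step_arm:
  plan:
    - {"grip": -1, "slide": [-0.0102, 0.0091, 0.0311], "spin": -0.4}
    - {"grip": -1, "slide": [-0.0102, 0.0091, 0.0311], "spin": 0}
    - {"grip": -1, "slide": [-0.0102, 0.0091, 0.0311], "spin": 0}
    - {"grip": -1, "slide": [-0.0102, 0.0091, 0.0311], "spin": 0}
    - {"grip": -0.5, "slide": [-0.0102, 0.0091, 0.0311], "spin": 0}
    - {"grip": -0.5, "slide": [0, 0, 0], "spin": 0}

```text
time_s: 2.78
ee_pos: [0.5194, 0.0715, 0.1683]
eef_rot: [-1.571, 0.003, -0.117]
force: [0.0, 0.7, 0.4]
grip_width: 0.0838
```

Run:
```python
from h import *
delta(bar(.29,(0,0,-.019)),YAW)
im=cams.camera("wrist");cv2.imwrite("pics/w2.png",im)
```

```text
t 2.78 pos [0.5194 0.0715 0.1683] rot [-1.5706  0.0025 -0.1172] w 0.0838 F [0.  0.7 0.4]
slide [ 0.0028  0.0593 -0.0017] rows@0.04 1.481808418589447 spin 0.0
```

View pics/w2.png

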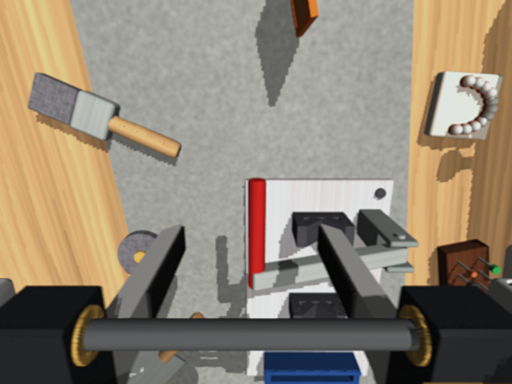

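Request:
step_arm:
  plan:
    - {"grip": -0.5, "slide": [0.001, 0.02, -0.0005], "spin": 0}
    - {"grip": -0.4, "slide": [0.001, 0.02, -0.0005], "spin": 0}
    - {"grip": 0, "slide": [0, 0.019, 0], "spin": 0}
    - {"grip": 0.5, "slide": [0, 0, 0], "spin": 0}
    - {"grip": 1, "slide": [0, 0, 0], "spin": 0}
    - {"grip": 1, "slide": [0, 0, 0], "spin": 0}
    - {"grip": 1, "slide": [0, 0, 0], "spin": 0}
    - {"grip": 1, "slide": [0, 0, 0], "spin": 0}
    - {"grip": 1, "slide": [0, 0, 0], "spin": 0}
  force: 10

```text
time_s: 3.58
ee_pos: [0.5236, 0.0675, 0.1115]
eef_rot: [-1.571, -0.001, -0.119]
force: [-0.9, -0.6, -0.2]
grip_width: 0.0226
```

Run:
```python
from h import *
s=get_obs();print(s["force"],s["grip_width"],inJ(s["ee_pos"]).round(4))
a0=.29
# path increments in tool x (jig x) and tool y (down)
for n in (9,10,11,12,14):
    print(n,(1.76-a0)/n*.14)
A=np.linspace(a0,1.76,13)
print(np.c_[A[1:],np.diff(-.14*np.cos(A)),-np.diff(.14*np.sin(A))].round(4))
```

```text
[-0.89635909 -0.58461984 -0.21584416] 0.022620990591673443 [[-0.0722  0.1032  0.1115]]
9 0.022866666666666667
10 0.02058
11 0.01870909090909091
12 0.017150000000000002
14 0.014700000000000001
[[ 4.1250e-01  5.9000e-03 -1.6100e-02]
 [ 5.3500e-01  7.8000e-03 -1.5300e-02]
 [ 6.5750e-01  9.6000e-03 -1.4200e-02]
 [ 7.8000e-01  1.1300e-02 -1.2900e-02]
 [ 9.0250e-01  1.2800e-02 -1.1400e-02]
 [ 1.0250e+00  1.4100e-02 -9.8000e-03]
 [ 1.1475e+00  1.5200e-02 -8.0000e-03]
 [ 1.2700e+00  1.6000e-02 -6.1000e-03]
 [ 1.3925e+00  1.6600e-02 -4.1000e-03]
 [ 1.5150e+00  1.7000e-02 -2.0000e-03]
 [ 1.6375e+00  1.7100e-02  1.0000e-04]
 [ 1.7600e+00  1.7000e-02  2.2000e-03]]
```

Request:
step_arm:
  plan:
    - {"grip": 1, "slide": [0, 0, 0], "spin": 0}
    - {"grip": 1, "slide": [0, 0, 0], "spin": 0}
    - {"grip": 1, "slide": [0, 0, 0], "spin": 0}

```text
time_s: 3.83
ee_pos: [0.5226, 0.0677, 0.1107]
eef_rot: [-1.571, 0.002, -0.119]
force: [-5.0, 0.9, 2.0]
grip_width: 0.0132
```

Request:
step_arm:
  plan:
    - {"grip": 1, "slide": [0.0059, -0.0161, 0], "spin": 0}
    - {"grip": 1, "slide": [0.0078, -0.0153, 0], "spin": 0}
    - {"grip": 1, "slide": [0.0096, -0.0142, 0], "spin": 0}
    - {"grip": 1, "slide": [0.0113, -0.0129, 0], "spin": 0}
    - {"grip": 1, "slide": [0, 0, 0], "spin": 0}

```text
time_s: 4.25
ee_pos: [0.5586, 0.0635, 0.1724]
eef_rot: [-1.57, -0.001, -0.119]
force: [-12.5, 0.6, 14.3]
grip_width: 0.0132
```

Run:
```python
from h import *
s=get_obs();print(s["force"],s["grip_width"]);p=inJ(s["ee_pos"])[0];print(p.round(4))
d=p+[0,0,.019]-[.06,.105,.088];print(np.hypot(d[0],d[2]),np.arctan2(d[2],-d[0]))
```

```text
[-12.49002741   0.59401354  14.28218211] 0.013177364969438249
[-0.037   0.1034  0.1724]
0.14177129115628886 0.8175963641116574
```

Request:
step_arm:
  plan:
    - {"grip": 1, "slide": [0.0113, -0.0129, 0], "spin": 0}
    - {"grip": 1, "slide": [0.0136, -0.0098, 0], "spin": 0}
    - {"grip": 1, "slide": [0.0152, -0.0082, 0], "spin": 0}
    - {"grip": 1, "slide": [0.016, -0.0063, 0], "spin": 0}
    - {"grip": 1, "slide": [0, 0, 0], "spin": 0}

```text
time_s: 4.67
ee_pos: [0.6152, 0.0567, 0.2079]
eef_rot: [-1.57, -0.003, -0.119]
force: [-3.9, -0.3, 13.6]
grip_width: 0.0139
```

```bash
cat > st.py <<'E'
from h import *
s=get_obs();print(s["force"].round(1),s["grip_width"]);p=inJ(s["ee_pos"])[0];print(p.round(4))
d=p+[0,0,.019]-[.06,.105,.088];print(np.hypot(d[0],d[2]),np.arctan2(d[2],-d[0]))
E
python3 st.py
```

```text
[-3.9 -0.3 13.6] 0.013907639560307725
[0.0201 0.1033 0.2079]
0.14455105024932136 1.2910541314134176
```

Request:
step_arm:
  plan:
    - {"grip": 1, "slide": [0.0145, -0.0055, 0], "spin": 0}
    - {"grip": 1, "slide": [0.0155, -0.0035, 0], "spin": 0}
    - {"grip": 1, "slide": [0.016, -0.001, 0], "spin": 0}
    - {"grip": 1, "slide": [0.016, 0.001, 0], "spin": 0}
    - {"grip": 1, "slide": [0, 0, 0], "spin": 0}

```text
time_s: 5.08
ee_pos: [0.6762, 0.0493, 0.2148]
eef_rot: [-1.571, -0.001, -0.119]
force: [2.2, -0.6, 3.7]
grip_width: 0.0135
```

```bash
python3 st.py
```

```text
[ 2.2 -0.6  3.7] 0.01351515156290401
[0.0815 0.103  0.2148]
0.14738852946292247 1.7170573573767538
```

Request:
step_arm:
  plan:
    - {"grip": 1, "slide": [0.009, 0.001, 0], "spin": 0}
    - {"grip": 0, "slide": [0, 0, 0], "spin": 0}
    - {"grip": -0.4, "slide": [0, 0, 0], "spin": 0}
    - {"grip": -0.4, "slide": [0, 0, 0], "spin": 0}
    - {"grip": -0.4, "slide": [0, -0.02, 0], "spin": 0}
    - {"grip": -0.4, "slide": [0, -0.03, 0], "spin": 0}
    - {"grip": -0.4, "slide": [0, -0.02, 0], "spin": 0}
    - {"grip": -0.4, "slide": [0, 0, 0], "spin": 0}

```text
time_s: 5.75
ee_pos: [0.6843, 0.0486, 0.29]
eef_rot: [-1.57, -0.008, -0.119]
force: [-0.2, -0.7, 0.5]
grip_width: 0.0567
```

Run:
```python
from h import *
import pickle
s=get_obs();print(s["time_s"],s["force"])
cal=cams.calibration("wrist");im=cams.camera("wrist")
pickle.dump(cal,open("w3.pkl","wb"));cv2.imwrite("pics/w3.png",im)
t=cams.camera("top");cv2.imwrite("pics/t3.png",t);crop(t,230,140,430,250,4,"pics/t3c.png")
sd=cams.camera("side");cv2.imwrite("pics/s3.png",sd);crop(sd,210,110,340,230,5,"pics/s3c.png")
```

```text
5.75 [-0.2379441  -0.6659806   0.54011002]
```

View pics/t3c.png

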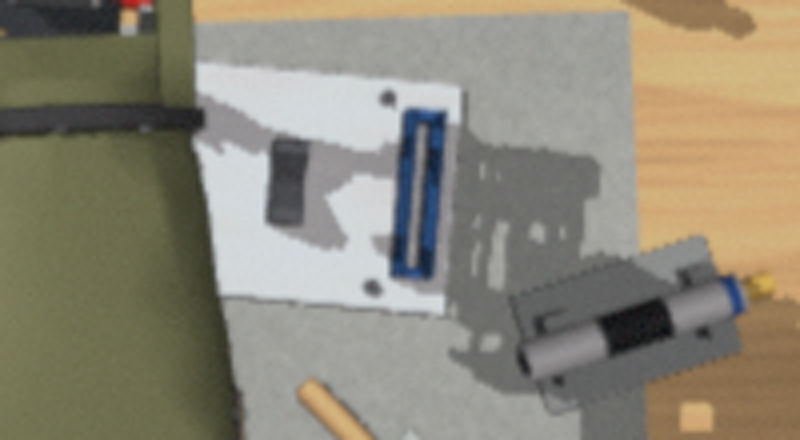

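View pics/s3c.png

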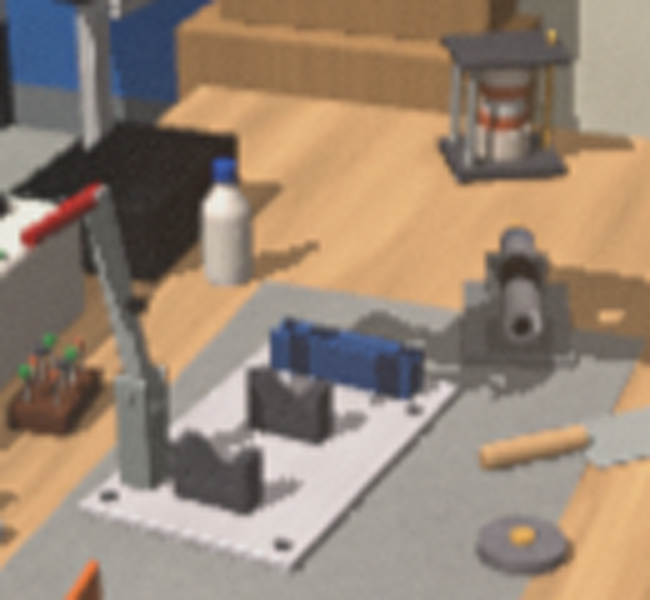

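Request:
step_arm:
  plan:
    - {"grip": -0.5, "slide": [0, 0, 0], "spin": -6}
    - {"grip": -0.5, "slide": [0, 0, 0], "spin": -6}
    - {"grip": -0.5, "slide": [0, 0, 0], "spin": -6}
    - {"grip": -0.5, "slide": [0, 0, 0], "spin": -6}
    - {"grip": -0.5, "slide": [-0.0231, 0, -0.0304], "spin": 0}
    - {"grip": -0.5, "slide": [-0.0231, 0, -0.0304], "spin": 0}
    - {"grip": -0.5, "slide": [-0.0231, 0.005, -0.0304], "spin": 0}
    - {"grip": -0.5, "slide": [-0.0231, 0.005, -0.0304], "spin": 0}
    - {"grip": -0.5, "slide": [-0.0231, 0.005, -0.0304], "spin": 0}
    - {"grip": -0.5, "slide": [-0.0231, 0.005, -0.0304], "spin": 0}
    - {"grip": -0.5, "slide": [-0.0231, 0.005, -0.0304], "spin": 0}
    - {"grip": -0.5, "slide": [-0.0231, 0.005, -0.0304], "spin": 0}
    - {"grip": -0.5, "slide": [-0.0231, 0.005, -0.0304], "spin": 0}
    - {"grip": -0.5, "slide": [-0.0231, 0.005, -0.0304], "spin": 0}
    - {"grip": -0.5, "slide": [-0.0231, 0.005, -0.0304], "spin": 0}
    - {"grip": -0.5, "slide": [-0.0231, 0.005, -0.0304], "spin": 0}
    - {"grip": -0.5, "slide": [-0.0231, 0.005, -0.0304], "spin": 0}
    - {"grip": -0.5, "slide": [-0.0231, 0.005, -0.0304], "spin": 0}
    - {"grip": -0.5, "slide": [0, 0, 0], "spin": 0}
    - {"grip": -0.5, "slide": [0, 0, 0], "spin": 0}

```text
time_s: 7.57
ee_pos: [0.4991, -0.4548, 0.2221]
eef_rot: [-1.568, 0.002, 0.297]
force: [0.2, 0.8, 0.4]
grip_width: 0.0705
```

Run:
```python
from h import *
import pickle
delta([.466,-.338,.2],.3)
cal=cams.calibration("wrist");im=cams.camera("wrist")
pickle.dump(cal,open("w4.pkl","wb"));cv2.imwrite("pics/w4.png",im)
cv2.imwrite("pics/w4b.png",cv2.resize(im,None,fx=1.5,fy=1.5,interpolation=cv2.INTER_CUBIC))
```

```text
t 7.57 pos [ 0.4991 -0.4548  0.2221] rot [-1.5679e+00  1.5000e-03  2.9720e-01] w 0.0705 F [0.2 0.8 0.4]
slide [0.0025 0.0225 0.1213] rows@0.04 3.032399945998337 spin -0.16
```

View pics/w4b.png

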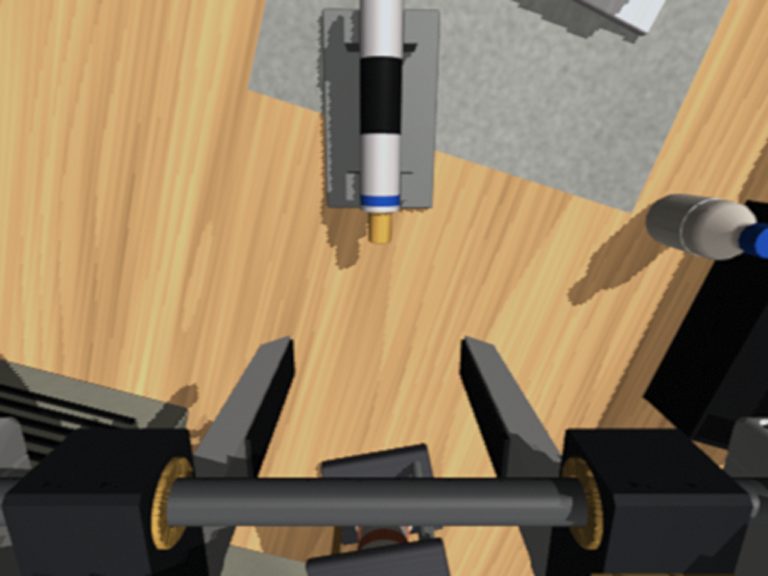

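Run:
```python
from h import *
import pickle
cal=pickle.load(open("w4.pkl","rb"));im=cv2.imread("pics/w4.png").astype(int)
b,g,r=im[...,0],im[...,1],im[...,2]
roi=np.zeros(b.shape,bool);roi[30:100,225:285]=1
m=(im.max(2)<45)&roi
n,l,st,ce=cv2.connectedComponentsWithStats(m.astype(np.uint8));i=1+np.argmax(st[1:,4]);mm=l==i
print(st[i],ce[i])
u=253;col=np.where(mm[:,250:257].sum(1)>3)[0];print("band rows",col[0],col[-1])
W=onz("wrist",[(u,col[0]-.5),(u,col[-1]+.5)],.06,cal);print(W,np.linalg.norm(W[0]-W[1]));bc=W.mean(0)
# axis: silhouettes of band+white rows
cs=[]
for v in range(col[0]+2,col[-1]-1):
    xs=np.where(mm[v])[0];
    cs.append(((xs[0]+xs[-1])/2,v))
A=onz("wrist",np.array(cs),.048,cal)
nt=onz("wrist",[(379/1.5,243/1.5)],.045,cal)[0]
mb=(b-r>60)&(np.arange(384)[:,None]>120)&(np.arange(384)[:,None]<145)&(abs(np.arange(512)-253)<25)
ys,xs=np.where(mb);bl=onz("wrist",[(xs.mean(),ys.mean())],.053,cal)[0];print("ring",xs.mean(),ys.mean(),bl)
print("axis pts",A[0],A[-1],"nose",nt)
d=A[0]-nt;print("yaw nose-band",np.arctan2(-d[0],d[1]));
d=A[0]-A[-1];print("yaw band",np.arctan2(-d[0],d[1]));
c=A.mean(0);print("axis centre by sil",c,"band centre",bc,"dist nose-band",np.linalg.norm((bc-nt)[:2]))
```

```text
[ 240   38   28   51 1349] [253.03187546  62.91623425]
band rows 38 87
[[ 0.45791829 -0.31414012  0.06      ]
 [ 0.47201734 -0.35986145  0.06      ]] 0.04784582319193706
ring 253.69565217391303 133.83229813664596 [ 0.48723909 -0.40646425  0.053     ]
axis pts [ 0.45854554 -0.31420901  0.048     ] [ 0.4711791  -0.35695571  0.048     ] nose [ 0.49606806 -0.43895407  0.045     ]
yaw nose-band 0.29218469018915355
yaw band 0.287364281831374
axis centre by sil [ 0.46460475 -0.33536466  0.048     ] band centre [ 0.46496781 -0.33700079  0.06      ] dist nose-band 0.10659126670515943
```

```bash
python3 -c "
from h import *
delta([.465,-.3368,.11],.292)"
```

```text
t 7.62 pos [ 0.5001 -0.4535  0.2229] rot [-1.5686e+00  9.0000e-04  2.9920e-01] w 0.0703 F [0.4 0.4 0.3]
slide [0.0009 0.1132 0.1216] rows@0.04 3.0411920747660606 spin 0.41
```

Request:
step_arm:
  plan:
    - {"grip": -0.5, "slide": [0, 0.028, 0.0304], "spin": 0.3}
    - {"grip": -0.5, "slide": [0, 0.028, 0.0304], "spin": 0}
    - {"grip": -0.5, "slide": [0, 0.028, 0.0304], "spin": 0}
    - {"grip": -0.5, "slide": [0, 0.028, 0.0304], "spin": 0}
    - {"grip": -0.5, "slide": [0, 0, 0], "spin": 0}
    - {"grip": -0.5, "slide": [0, 0, 0], "spin": 0}

```text
time_s: 8.12
ee_pos: [0.465, -0.3348, 0.1116]
eef_rot: [-1.569, 0.001, 0.298]
force: [0.0, -0.3, 1.3]
grip_width: 0.0705
```

Run:
```python
from h import *
delta([.465,-.3368,.027],.292)
im=cams.camera("wrist");cv2.imwrite("pics/w5.png",im)
```

```text
t 8.12 pos [ 0.465  -0.3348  0.1116] rot [-1.5686e+00  1.3000e-03  2.9790e-01] w 0.0705 F [ 0.  -0.3  1.3]
slide [-0.0005  0.0846 -0.0021] rows@0.04 2.115196981240074 spin 0.34
```

View pics/w5.png

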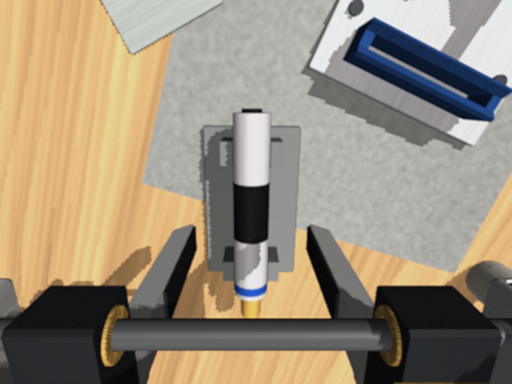

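Request:
step_arm:
  plan:
    - {"grip": -0.5, "slide": [0, 0.028, -0.001], "spin": 0.3}
    - {"grip": -0.5, "slide": [0, 0.028, -0.001], "spin": 0}
    - {"grip": -0.5, "slide": [0, 0.02, 0], "spin": 0}
    - {"grip": 0, "slide": [0, 0.0085, 0], "spin": 0}
    - {"grip": 1, "slide": [0, 0, 0], "spin": 0}
    - {"grip": 1, "slide": [0, 0, 0], "spin": 0}
    - {"grip": 1, "slide": [0, 0, 0], "spin": 0}
    - {"grip": 1, "slide": [0, 0, 0], "spin": 0}
    - {"grip": 1, "slide": [0, 0, 0], "spin": 0}
    - {"grip": 1, "slide": [0, 0, 0], "spin": 0}
    - {"grip": 1, "slide": [0, 0, 0], "spin": 0}
  force: 25

```text
time_s: 9.08
ee_pos: [0.4661, -0.3397, 0.0288]
eef_rot: [-1.572, -0.001, 0.29]
force: [-1.1, 0.5, 6.2]
grip_width: 0.0291
```

```bash
python3 -c "
from h import *
delta([.465,-.3368,.027],.292)"
```

```text
t 9.08 pos [ 0.4661 -0.3397  0.0288] rot [-1.572e+00 -7.000e-04  2.896e-01] w 0.0291 F [-1.1  0.5  6.2]
slide [-0.0002  0.0018  0.0031] rows@0.04 0.07756791448873736 spin -0.14
```

Request:
step_arm:
  plan:
    - {"grip": 1, "slide": [0, -0.01, 0], "spin": 0}
    - {"grip": 1, "slide": [0, -0.02, 0], "spin": 0}
    - {"grip": 1, "slide": [0, -0.03, 0], "spin": 0}
    - {"grip": 1, "slide": [0, -0.03, 0], "spin": 0}
    - {"grip": 1, "slide": [0, -0.03, 0], "spin": 0}
    - {"grip": 1, "slide": [0, -0.01, 0], "spin": 5.8}
    - {"grip": 1, "slide": [0, 0, 0], "spin": 5.8}
    - {"grip": 1, "slide": [0, 0, 0], "spin": 5.8}
    - {"grip": 1, "slide": [0, 0, 0], "spin": 5.8}
    - {"grip": 1, "slide": [0, 0, 0], "spin": 0}

```text
time_s: 9.92
ee_pos: [0.4656, -0.3392, 0.1583]
eef_rot: [-1.571, 0.0, -0.12]
force: [0.5, 0.9, -3.7]
grip_width: 0.0295
```

Run:
```python
from h import *
import pickle
delta(J([0,0,.155]),YAW)
cal=cams.calibration("wrist")
im=cams.camera("wrist");cv2.imwrite("pics/w6.png",im);pickle.dump(cal,open("w6.pkl","wb"))
```

```text
t 9.92 pos [ 0.4656 -0.3392  0.1583] rot [-1.5705e+00  3.0000e-04 -1.2010e-01] w 0.0295 F [ 0.5  0.9 -3.7]
slide [0.0814 0.0033 0.3076] rows@0.04 7.691165849090872 spin -0.17
```

View pics/w6.png

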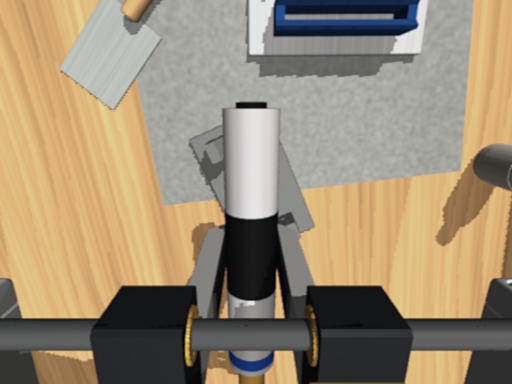

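Run:
```python
from h import *
import pickle
cal=pickle.load(open("w6.pkl","rb"));im=cv2.imread("pics/w6.png").astype(int)
s=get_obs();M=R.from_euler('xyz',s["eef_rot"]).as_matrix()
c=im[:,248:256].mean((1,2));
d=np.diff(c);print([(i,round(d[i])) for i in np.where(abs(d)>25)[0]])
def tl(uv,zt):
    o,dd=ray("wrist",uv,cal);o=M.T@(o-s["ee_pos"]);dd=dd@M
    return o+dd*((zt-o[1])/dd[:,1:2])
# top surface of cylinder: tool y = -(19+15)mm nominal
for y in (-.030,-.034,-.038):
    print(y,tl([(252,215.0),(252,296.0),(252,108)],y).round(4).tolist())
```

```text
[(np.int64(53), -39), (np.int64(54), -55), (np.int64(61), 33), (np.int64(100), -35), (np.int64(101), -71), (np.int64(102), -42), (np.int64(107), 87), (np.int64(108), 100), (np.int64(217), -40), (np.int64(218), -95), (np.int64(219), -67), (np.int64(299), 78), (np.int64(300), 107), (np.int64(304), -37), (np.int64(317), -66), (np.int64(318), -43), (np.int64(350), 43), (np.int64(360), -48), (np.int64(361), -28), (np.int64(370), 32), (np.int64(371), 39)]
-0.03 [[-0.0, -0.03, 0.0288], [-0.0003, -0.03, -0.0202], [0.0003, -0.03, 0.0825]]
-0.034 [[-0.0, -0.034, 0.0304], [-0.0003, -0.034, -0.0173], [0.0003, -0.034, 0.0826]]
-0.038 [[-0.0, -0.038, 0.0319], [-0.0003, -0.038, -0.0144], [0.0002, -0.038, 0.0827]]
```

Request:
step_arm:
  plan:
    - {"grip": 1, "slide": [0.0092, 0, 0.0341], "spin": 0}
    - {"grip": 1, "slide": [0.0102, 0, 0.0381], "spin": 0}
    - {"grip": 1, "slide": [0.0102, 0, 0.0381], "spin": 0}
    - {"grip": 1, "slide": [0.0102, 0, 0.0381], "spin": 0}
    - {"grip": 1, "slide": [0.0102, 0, 0.0381], "spin": 0}
    - {"grip": 1, "slide": [0.0102, 0, 0.0381], "spin": 0}
    - {"grip": 1, "slide": [0.0102, 0, 0.0381], "spin": 0}
    - {"grip": 1, "slide": [0.0102, 0.003, 0.0381], "spin": 0}
    - {"grip": 1, "slide": [0.001, 0, 0.004], "spin": -0.2}
    - {"grip": 1, "slide": [0, 0, 0], "spin": 0}
    - {"grip": 1, "slide": [0, 0, 0], "spin": 0}

```text
time_s: 10.88
ee_pos: [0.5817, -0.0462, 0.1549]
eef_rot: [-1.571, 0.0, -0.109]
force: [0.4, 0.6, -2.1]
grip_width: 0.0295
```

Run:
```python
from h import *
import pickle
delta(J([0,-.003,.036]),YAW)
cal=cams.calibration("wrist")
im=cams.camera("wrist");cv2.imwrite("pics/w7.png",im);pickle.dump(cal,open("w7.pkl","wb"))
```

```text
t 10.88 pos [ 0.5817 -0.0462  0.1549] rot [-1.571e+00  5.000e-04 -1.090e-01] w 0.0295 F [ 0.4  0.6 -2.1]
slide [ 1.300e-03  1.189e-01 -1.000e-04] rows@0.04 2.9731778626510255 spin 0.47
```

View pics/w7.png

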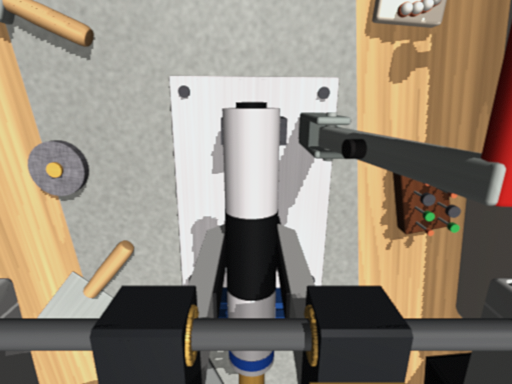

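Run:
```python
from h import *
import pickle
cal=pickle.load(open("w7.pkl","rb"));im=cv2.imread("pics/w7.png")
crop(im,160,60,350,170,4,"pics/w7c.png")
for uv in [(171,77),(337.5,77),(180,250),(328,250)]: print(uv,inJ(onz("wrist",[uv],.01,cal)).round(4))
```

```text
(171, 77) [[-0.0822  0.1037  0.01  ]]
(337.5, 77) [[0.0828 0.1051 0.01  ]]
(180, 250) [[-0.0845 -0.0865  0.01  ]]
(328, 250) [[ 0.0888 -0.085   0.01  ]]
```

View pics/w7c.png

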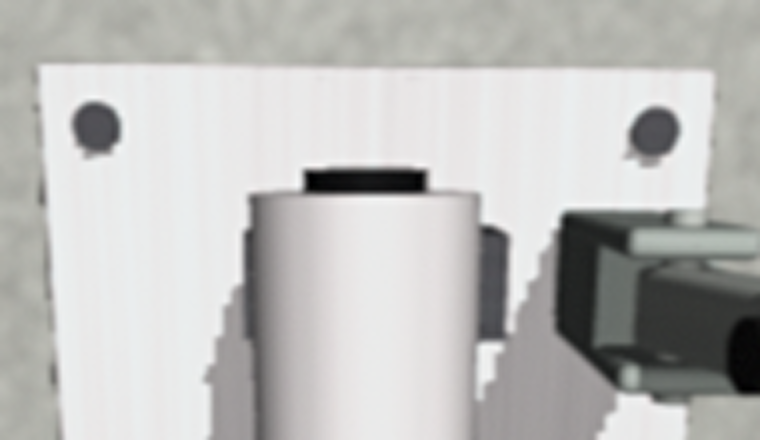

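Request:
step_arm:
  plan:
    - {"grip": 1, "slide": [0.001, 0.02, 0], "spin": 0.5}
    - {"grip": 1, "slide": [0, 0.03, 0], "spin": 0}
    - {"grip": 1, "slide": [0, 0.03, 0], "spin": 0}
    - {"grip": 1, "slide": [0, 0.02, 0], "spin": 0}
    - {"grip": 1, "slide": [0, 0.008, 0], "spin": 0}
    - {"grip": 1, "slide": [0, 0, 0], "spin": 0}
    - {"grip": 1, "slide": [0, 0, 0], "spin": 0}

```text
time_s: 11.52
ee_pos: [0.5832, -0.047, 0.048]
eef_rot: [-1.571, -0.001, -0.121]
force: [-0.1, -1.0, -2.9]
grip_width: 0.0293
```

Run:
```python
from h import *
delta(J([0,-.003,.036]),YAW)
```

```text
t 11.52 pos [ 0.5832 -0.047   0.048 ] rot [-1.5709e+00 -9.0000e-04 -1.2120e-01] w 0.0293 F [-0.1 -1.  -2.9]
slide [-0.0005  0.012   0.0005] rows@0.04 0.2997488509420551 spin -0.23
```

Request:
step_arm:
  plan:
    - {"grip": 1, "slide": [0, 0.002, 0], "spin": -0.2}
    - {"grip": 1, "slide": [0, 0.002, 0], "spin": 0}
    - {"grip": 1, "slide": [0, 0.002, 0], "spin": 0}
    - {"grip": 1, "slide": [0, 0.001, 0], "spin": 0}
    - {"grip": 1, "slide": [0, 0, 0], "spin": 0}

```text
time_s: 11.93
ee_pos: [0.5829, -0.0461, 0.04]
eef_rot: [-1.571, -0.0, -0.117]
force: [0.5, 0.4, -1.8]
grip_width: 0.0296
```

Request:
step_arm:
  plan:
    - {"grip": 1, "slide": [0, 0.001, 0], "spin": 0}
    - {"grip": 1, "slide": [0, 0.001, 0], "spin": 0}
    - {"grip": 1, "slide": [0, 0, 0], "spin": 0}

```text
time_s: 12.18
ee_pos: [0.5834, -0.0461, 0.0388]
eef_rot: [-1.571, -0.001, -0.117]
force: [-1.5, -0.5, 5.0]
grip_width: 0.0295
```

Run:
```python
from h import *
import pickle
print(inJ(get_obs()["ee_pos"]))
cal=cams.calibration("wrist")
im=cams.camera("wrist");cv2.imwrite("pics/w8.png",im);pickle.dump(cal,open("w8.pkl","wb"))
crop(im,150,60,350,310,3,"pics/w8c.png")
c=im[:,248:256].astype(int).mean((1,2));d=np.diff(c);print([(i,round(d[i])) for i in np.where(abs(d)>25)[0]])
```

```text
[[ 0.00052989 -0.00257635  0.03881437]]
[(np.int64(63), 31), (np.int64(100), -40), (np.int64(101), -98), (np.int64(102), -68), (np.int64(107), 91), (np.int64(108), 102), (np.int64(217), -48), (np.int64(218), -99), (np.int64(219), -61), (np.int64(299), 71), (np.int64(300), 110), (np.int64(302), -39), (np.int64(317), -68), (np.int64(318), -46), (np.int64(350), 45), (np.int64(360), -44), (np.int64(361), -33), (np.int64(370), 27), (np.int64(371), 50)]
```

View pics/w8c.png

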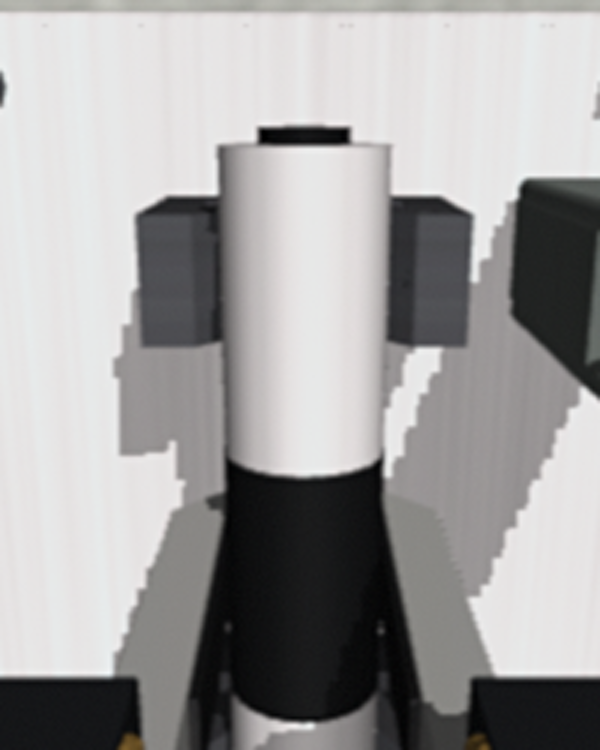

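Run:
```python
from h import *
import pickle
cal=pickle.load(open("w8.pkl","rb"))
vb=inJ(onz("wrist",[(200,131),(300,131),(200,175.3),(300,175.3)],.054,cal));print("vb (exp 67,43)",vb.round(4).tolist())
x=inJ(onz("wrist",[(150+139/3,150),(150+470/3,150)],.054,cal));print("vb x sides (±30)",x.round(4).tolist())
print("end top (80)",inJ(onz("wrist",[(252,108)],.070,cal)))
print("band (25,-25)",inJ(onz("wrist",[(252,218.8),(252,300)],.070,cal)))
print("cap end",inJ(onz("wrist",[(252,101.5)],.065,cal)))
```

```text
vb (exp 67,43) [[-0.027, 0.0678, 0.054], [0.0256, 0.0678, 0.054], [-0.0282, 0.0438, 0.054], [0.0267, 0.0438, 0.054]]
vb x sides (±30) [[-0.0295, 0.0577, 0.054], [0.0296, 0.0577, 0.054]]
end top (80) [[0.00025012 0.07987653 0.07      ]]
band (25,-25) [[ 0.00030972  0.02460272  0.07      ]
 [ 0.00036267 -0.02450732  0.07      ]]
cap end [[0.00026876 0.08273584 0.065     ]]
```

Request:
step_arm:
  plan:
    - {"grip": 0.2, "slide": [0, 0, 0], "spin": 0}
    - {"grip": -0.2, "slide": [0, 0, 0], "spin": 0}
    - {"grip": -0.3, "slide": [0, 0, 0], "spin": 0}
    - {"grip": -0.3, "slide": [0, 0, 0], "spin": 0}
    - {"grip": -0.3, "slide": [0, -0.01, 0], "spin": 0}
    - {"grip": -0.3, "slide": [0, -0.025, 0], "spin": 0}
    - {"grip": -0.3, "slide": [0, -0.035, 0], "spin": 0}
    - {"grip": -0.3, "slide": [0, -0.035, 0], "spin": 0}
    - {"grip": -0.3, "slide": [0, -0.035, 0], "spin": 0}
    - {"grip": -0.3, "slide": [0, -0.035, 0], "spin": 0}
    - {"grip": -0.3, "slide": [0, -0.035, 0], "spin": 0}
    - {"grip": -0.3, "slide": [0, -0.035, 0], "spin": 0}

```text
time_s: 13.23
ee_pos: [0.5824, -0.046, 0.2857]
eef_rot: [-1.571, -0.001, -0.117]
force: [1.0, -0.3, 0.8]
grip_width: 0.061
```

Run:
```python
from h import *
delta(bar(1.78,(0,0,.03)),YAW)
im=cams.camera("wrist");cv2.imwrite("pics/w9.png",im)
sd=cams.camera("side");cv2.imwrite("pics/s9.png",sd);crop(sd,210,110,340,230,5,"pics/s9c.png")
```

```text
t 13.23 pos [ 0.5824 -0.046   0.2857] rot [-1.5708e+00 -8.0000e-04 -1.1710e-01] w 0.061 F [ 1.  -0.3  0.8]
slide [0.0896 0.0308 0.1076] rows@0.04 2.6899037759916045 spin 0.01
```

View pics/w9.png

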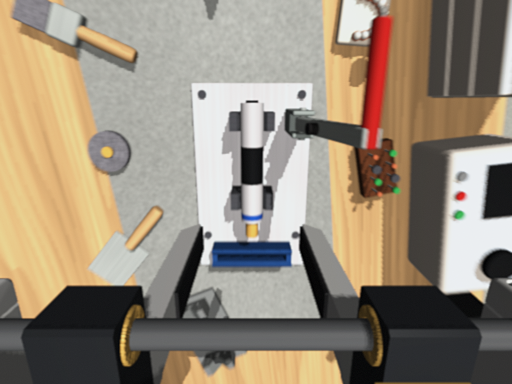

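View pics/s9c.png

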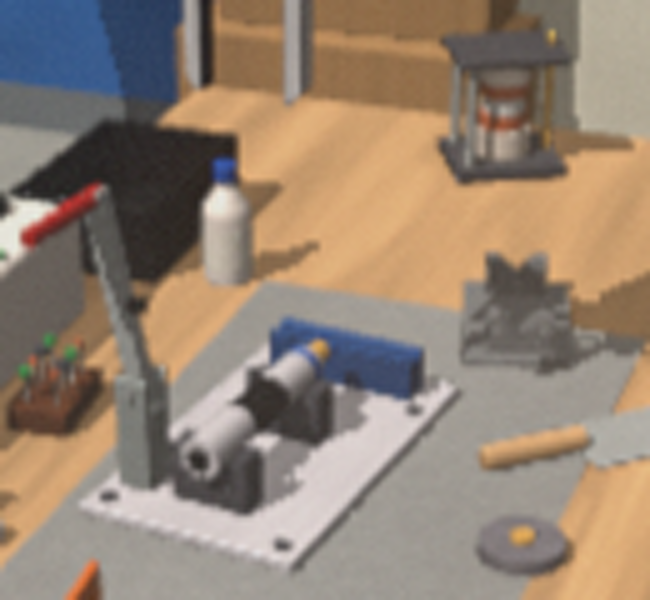

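Request:
step_arm:
  plan:
    - {"grip": -0.3, "slide": [0.03, 0, 0.0359], "spin": 0}
    - {"grip": -0.3, "slide": [0.03, 0, 0.0359], "spin": 0}
    - {"grip": -0.3, "slide": [0.0295, 0, 0.0358], "spin": 0}
    - {"grip": -0.3, "slide": [0, 0, 0], "spin": 0}
    - {"grip": -0.3, "slide": [0, 0.025, 0], "spin": 0}
    - {"grip": -0.3, "slide": [0, 0.03, 0], "spin": 0}
    - {"grip": -0.3, "slide": [0, 0.025, 0], "spin": 0}
    - {"grip": -0.3, "slide": [0, 0, 0], "spin": 0}
  force: 12

```text
time_s: 14.0
ee_pos: [0.6714, 0.0399, 0.1973]
eef_rot: [-1.572, 0.008, -0.117]
force: [-0.0, 0.3, -1.3]
grip_width: 0.0613
```

Run:
```python
from h import *
delta(bar(1.783,(0,0,-.019)),YAW)
im=cams.camera("wrist");cv2.imwrite("pics/w10.png",im)
```

```text
t 14.0 pos [0.6714 0.0399 0.1973] rot [-1.5719  0.0085 -0.1171] w 0.0613 F [-0.   0.3 -1.3]
slide [ 0.0116 -0.0087  0.0119] rows@0.04 0.2971029841753735 spin 0.01
```

View pics/w10.png

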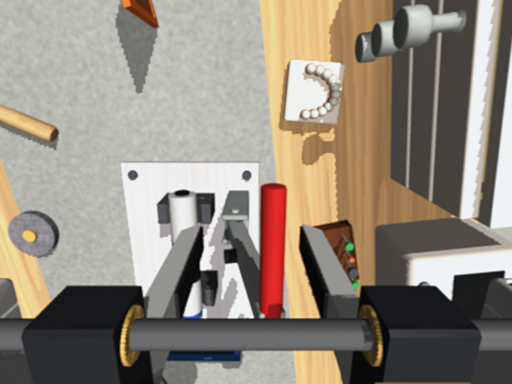

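Request:
step_arm:
  plan:
    - {"grip": -0.3, "slide": [0.0115, -0.0085, 0.012], "spin": 0}
    - {"grip": 0.1, "slide": [0, 0, 0], "spin": 0}
    - {"grip": 1, "slide": [0, 0, 0], "spin": 0}
    - {"grip": 1, "slide": [0, 0, 0], "spin": 0}
    - {"grip": 1, "slide": [0, 0, 0], "spin": 0}
    - {"grip": 1, "slide": [0, 0, 0], "spin": 0}
    - {"grip": 1, "slide": [0, 0, 0], "spin": 0}
    - {"grip": 1, "slide": [0, 0, 0], "spin": 0}

```text
time_s: 14.72
ee_pos: [0.6862, 0.0504, 0.2115]
eef_rot: [-1.571, 0.0, -0.117]
force: [1.0, -0.4, -0.9]
grip_width: 0.0179
```

```bash
python3 st.py
python3 - <<'E'
import numpy as np
A=np.linspace(1.783,.1,14);print(np.c_[A[1:],np.diff(-.14*np.cos(A)),-np.diff(.14*np.sin(A))].round(4))
E
```

```text
[ 1.  -0.4 -0.9] 0.017891106954528103
[0.0913 0.1053 0.2115]
0.145906795685953 1.7871292564856076
[[ 1.6535e+00 -1.7900e-02 -2.7000e-03]
 [ 1.5241e+00 -1.8100e-02 -3.0000e-04]
 [ 1.3946e+00 -1.8000e-02  2.0000e-03]
 [ 1.2652e+00 -1.7600e-02  4.3000e-03]
 [ 1.1357e+00 -1.6900e-02  6.6000e-03]
 [ 1.0062e+00 -1.5900e-02  8.7000e-03]
 [ 8.7680e-01 -1.4600e-02  1.0700e-02]
 [ 7.4730e-01 -1.3100e-02  1.2500e-02]
 [ 6.1780e-01 -1.1400e-02  1.4100e-02]
 [ 4.8840e-01 -9.5000e-03  1.5400e-02]
 [ 3.5890e-01 -7.4000e-03  1.6500e-02]
 [ 2.2950e-01 -5.3000e-03  1.7300e-02]
 [ 1.0000e-01 -3.0000e-03  1.7900e-02]]
```

Request:
step_arm:
  plan:
    - {"grip": 1, "slide": [0, 0, 0], "spin": 0}
    - {"grip": 1, "slide": [0, 0, 0], "spin": 0}
    - {"grip": 1, "slide": [-0.0179, -0.0027, 0], "spin": 0}
    - {"grip": 1, "slide": [-0.0181, -0.0003, 0], "spin": 0}
    - {"grip": 1, "slide": [-0.018, 0.002, 0], "spin": 0}
    - {"grip": 1, "slide": [-0.0176, 0.0043, 0], "spin": 0}
    - {"grip": 1, "slide": [0, 0, 0], "spin": 0}

```text
time_s: 15.3
ee_pos: [0.6133, 0.0592, 0.2085]
eef_rot: [-1.571, 0.0, -0.117]
force: [-1.5, -0.4, 1.1]
grip_width: 0.0133
```

```bash
python3 st.py
```

```text
[-1.5 -0.4  1.1] 0.013346906395063534
[0.0179 0.1056 0.2085]
0.14571619983144526 1.2777905404346634
```

Very low forces; the clamp follows. Continue.

Request:
step_arm:
  plan:
    - {"grip": 1, "slide": [-0.0169, 0.0066, 0], "spin": 0}
    - {"grip": 1, "slide": [-0.0159, 0.0087, 0], "spin": 0}
    - {"grip": 1, "slide": [-0.0146, 0.0107, 0], "spin": 0}
    - {"grip": 1, "slide": [-0.0131, 0.0125, 0], "spin": 0}
    - {"grip": 1, "slide": [-0.0114, 0.0141, 0], "spin": 0}
    - {"grip": 1, "slide": [0, 0, 0], "spin": 0}

```text
time_s: 15.8
ee_pos: [0.542, 0.0677, 0.1537]
eef_rot: [-1.571, 0.004, -0.117]
force: [-4.3, 1.9, 1.8]
grip_width: 0.0134
```

```bash
python3 st.py
```

```text
[-4.3  1.9  1.8] 0.013412698557250344
[-0.0539  0.1056  0.1537]
0.14191670007902546 0.6391213923424954
```

Request:
step_arm:
  plan:
    - {"grip": 1, "slide": [-0.0095, 0.0154, 0], "spin": 0}
    - {"grip": 1, "slide": [-0.0074, 0.0165, 0], "spin": 0}
    - {"grip": 1, "slide": [-0.0053, 0.0173, 0], "spin": 0}
    - {"grip": 1, "slide": [-0.003, 0.0129, 0], "spin": 0}
    - {"grip": 1, "slide": [0, 0, 0], "spin": 0}

```text
time_s: 16.22
ee_pos: [0.5183, 0.0705, 0.0918]
eef_rot: [-1.571, 0.003, -0.117]
force: [-5.8, 3.5, -0.9]
grip_width: 0.0137
```

```bash
python3 st.py
```

```text
[-5.8  3.5 -0.9] 0.013695838596643367
[-0.0778  0.1056  0.0918]
0.13964612462718234 0.164061845210971
```

Request:
step_arm:
  plan:
    - {"grip": 1, "slide": [-0.0005, 0.004, 0], "spin": 0}
    - {"grip": 1, "slide": [-0.0005, 0.004, 0], "spin": 0}
    - {"grip": 1, "slide": [0, 0.003, 0], "spin": 0}
    - {"grip": 1, "slide": [0, 0.002, 0], "spin": 0}
    - {"grip": 1, "slide": [0, 0, 0], "spin": 0}

```text
time_s: 16.63
ee_pos: [0.5171, 0.0706, 0.0805]
eef_rot: [-1.571, 0.004, -0.117]
force: [-11.5, 3.9, -0.5]
grip_width: 0.0132
```

Run:
```python
from h import *
print(get_obs()["force"],inJ(get_obs()["ee_pos"]))
sd=cams.camera("side");cv2.imwrite("pics/s11.png",sd);crop(sd,220,150,320,220,7,"pics/s11c.png")
```

```text
[-11.52740054   3.890987    -0.51035346] [[-0.07898376  0.10561812  0.08046776]]
```

View pics/s11c.png

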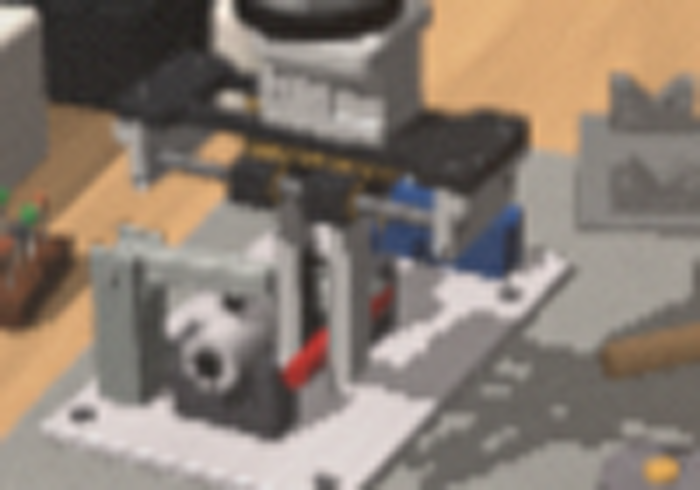

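Request:
step_arm:
  plan:
    - {"grip": 1, "slide": [-0.001, 0.002, 0], "spin": 0}
    - {"grip": 1, "slide": [-0.0005, 0.0015, 0], "spin": 0}
    - {"grip": 1, "slide": [0, 0, 0], "spin": 0}

```text
time_s: 16.93
ee_pos: [0.5169, 0.0706, 0.0777]
eef_rot: [-1.571, 0.001, -0.117]
force: [-4.3, 1.6, -1.2]
grip_width: 0.0137
```

```bash
python3 st.py
```

```text
[-4.3  1.6 -1.2] 0.013747553981832479
[-0.0792  0.1056  0.0777]
0.13947078923161027 0.06244493492194704
```

Request:
step_arm:
  plan:
    - {"grip": 1, "slide": [0, 0.0015, 0], "spin": 0}
    - {"grip": 1, "slide": [0, 0.0015, 0], "spin": 0}
    - {"grip": 1, "slide": [0, 0, 0], "spin": 0}

```text
time_s: 17.18
ee_pos: [0.5167, 0.0707, 0.0746]
eef_rot: [-1.571, 0.001, -0.117]
force: [-5.2, 2.6, -0.7]
grip_width: 0.0135
```

Request:
step_arm:
  plan:
    - {"grip": 1, "slide": [0, 0.0015, 0], "spin": 0}
    - {"grip": 1, "slide": [0, 0, 0], "spin": 0}
    - {"grip": 1, "slide": [0, 0, 0], "spin": 0}

```text
time_s: 17.43
ee_pos: [0.5167, 0.0707, 0.0732]
eef_rot: [-1.571, 0.001, -0.117]
force: [-7.3, 2.8, -1.1]
grip_width: 0.0136
```

Run:
```python
from h import *
print(get_obs()["force"],inJ(get_obs()["ee_pos"]))
im=cams.camera("wrist");cv2.imwrite("pics/w12.png",im)
```

```text
[-7.31124762  2.76817615 -1.06281752] [[-0.07937941  0.1056355   0.07316244]]
```

View pics/w12.png

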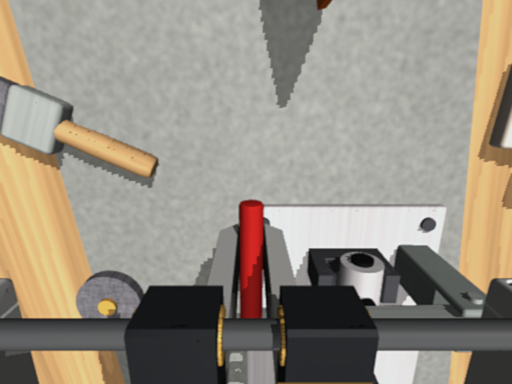

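Request:
step_arm:
  plan:
    - {"grip": 1, "slide": [-0.0005, 0.001, 0], "spin": 0}
    - {"grip": 1, "slide": [0, 0.001, 0], "spin": 0}
    - {"grip": 1, "slide": [0, 0, 0], "spin": 0}

```text
time_s: 17.73
ee_pos: [0.5167, 0.0707, 0.0711]
eef_rot: [-1.571, -0.001, -0.117]
force: [-1.0, 2.1, 1.4]
grip_width: 0.0134
```

Run:
```python
from h import *
print(get_obs()["force"],inJ(get_obs()["ee_pos"]))
sd=cams.camera("side");cv2.imwrite("pics/s12.png",sd);crop(sd,225,175,290,220,11,"pics/s12c.png")
for a in (0,.05,.1):
  e=J([.06-.14*np.cos(a),.137,.088+.14*np.sin(a)]);print(a,"bar end ctr",proj("side",e), "arm mid",proj("side",J([.06-.06*np.cos(a),.063,.088+.06*np.sin(a)])))
```

```text
[-0.98162609  2.06432054  1.35180161] [[-0.07943398  0.10561078  0.07110246]]
0 bar end ctr [[261.88858172 205.77657723]] arm mid [[251.62868227 190.40799956]]
0.05 bar end ctr [[261.80648881 203.88336323]] arm mid [[251.58498253 189.63683545]]
0.1 bar end ctr [[261.62741999 201.95947647]] arm mid [[251.50328798 188.85653898]]
```

View pics/s12c.png

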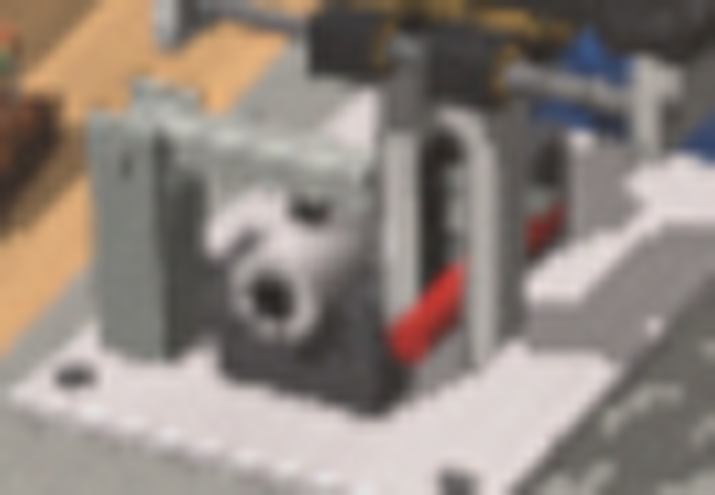

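Request:
step_arm:
  plan:
    - {"grip": 1, "slide": [0, 0.001, 0], "spin": 0}
    - {"grip": 1, "slide": [0, 0.0005, 0], "spin": 0}
    - {"grip": 1, "slide": [0, 0, 0], "spin": 0}

```text
time_s: 18.03
ee_pos: [0.5166, 0.0706, 0.0693]
eef_rot: [-1.57, -0.002, -0.117]
force: [3.1, 1.9, -0.1]
grip_width: 0.0137
```

Request:
step_arm:
  plan:
    - {"grip": 1, "slide": [0, 0.001, 0], "spin": 0}
    - {"grip": 1, "slide": [0, 0.001, 0], "spin": 0}
    - {"grip": 1, "slide": [0, 0, 0], "spin": 0}

```text
time_s: 18.28
ee_pos: [0.5166, 0.0706, 0.0677]
eef_rot: [-1.57, -0.002, -0.117]
force: [1.2, 1.9, 8.3]
grip_width: 0.0136
```

Run:
```python
from h import *
print(get_obs()["force"],inJ(get_obs()["ee_pos"]))
sd=cams.camera("side");cv2.imwrite("pics/s13.png",sd);crop(sd,225,175,290,220,11,"pics/s13c.png")
def redend(f):
    im=cv2.imread(f).astype(int);b,g,r=im[...,0],im[...,1],im[...,2]
    m=(r-b>60)&(r-g>60);m[:170]=0;m[225:]=0;m[:,:250]=0;m[:,:]&=(np.arange(512)<300);ys,xs=np.where(m);print(f,ys.max(),xs.min(),[ (y,xs[ys==y].min(),xs[ys==y].max()) for y in range(ys.max()-4,ys.max()+1)])
for f in ("pics/s0.png","pics/s11.png","pics/s12.png","pics/s13.png"):
    try: redend(f)
    except Exception as e: print(f,e)
```

```text
[1.19627834 1.94176069 8.34571516] [[-0.07949945  0.1055756   0.06770494]]
pics/s0.png 'NoneType' object has no attribute 'astype'
pics/s11.png 204 261 [(200, np.int64(262), np.int64(265)), (201, np.int64(261), np.int64(265)), (202, np.int64(261), np.int64(264)), (203, np.int64(261), np.int64(263)), (204, np.int64(261), np.int64(263))]
pics/s12.png 207 261 [(203, np.int64(262), np.int64(265)), (204, np.int64(261), np.int64(264)), (205, np.int64(261), np.int64(263)), (206, np.int64(261), np.int64(263)), (207, np.int64(261), np.int64(262))]
pics/s13.png 208 261 [(204, np.int64(262), np.int64(265)), (205, np.int64(261), np.int64(264)), (206, np.int64(261), np.int64(263)), (207, np.int64(261), np.int64(263)), (208, np.int64(262), np.int64(262))][ WARN:0@0.818] global loadsave.cpp:275 findDecoder imread_('pics/s0.png'): can't open/read file: check file path/integrity
```

View pics/s13c.png

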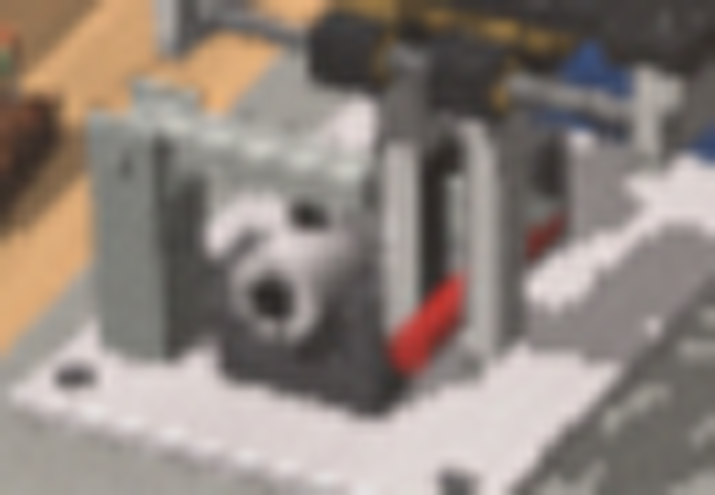

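Request:
step_arm:
  plan:
    - {"grip": 0.4, "slide": [0, 0, 0], "spin": 0}
    - {"grip": 0, "slide": [0, 0, 0], "spin": 0}
    - {"grip": -0.2, "slide": [0, 0, 0], "spin": 0}
    - {"grip": -0.2, "slide": [0, 0, 0], "spin": 0}
    - {"grip": -0.2, "slide": [0, -0.01, 0], "spin": 0}
    - {"grip": -0.2, "slide": [0, -0.025, 0], "spin": 0}
    - {"grip": -0.2, "slide": [0, -0.035, 0], "spin": 0}
    - {"grip": -0.2, "slide": [0, -0.035, 0], "spin": 0}
    - {"grip": -0.2, "slide": [0, -0.035, 0], "spin": 0}
    - {"grip": -0.2, "slide": [0, 0, 0], "spin": 0}

```text
time_s: 19.17
ee_pos: [0.5178, 0.0708, 0.2144]
eef_rot: [-1.569, -0.01, -0.117]
force: [-0.0, -0.6, 0.9]
grip_width: 0.0564
```

Run:
```python
from h import *
print(get_obs()["force"],get_obs()["ee_pos"])
sd=cams.camera("side");cv2.imwrite("pics/s14.png",sd);crop(sd,225,165,300,225,10,"pics/s14c.png")
im=sd.astype(int);b,g,r=im[...,0],im[...,1],im[...,2]
m=(r-b>60)&(r-g>60);m[:170]=0;m[225:]=0;m[:,:250]=0;m&=(np.arange(512)<300);ys,xs=np.where(m);print(ys.max(),ys.min(),xs.min(),xs.max())
```

```text
[-0.03338735 -0.59695526  0.93858432] [0.51783263 0.07075061 0.21439751]
207 195 261 273
```

View pics/s14c.png

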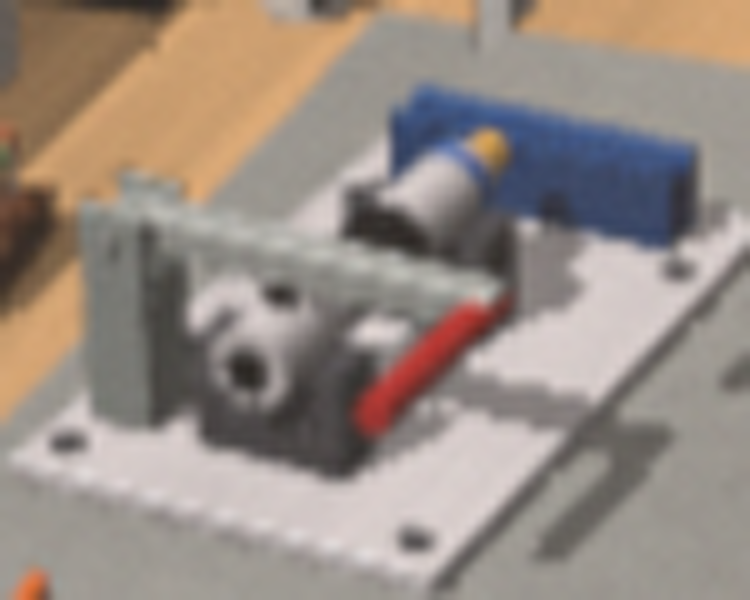

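Run:
```python
from h import *
for f in ("s12","s13","s14"):
    im=cv2.imread(f"pics/{f}.png").astype(int);p=im[200:213,258:268,2]-im[200:213,258:268,0]
    print(f,"col sums (red-blue) at bar end:",p.clip(0).sum(1))
```

```text
s12 col sums (red-blue) at bar end: [389 483 545 595 607 528 424 257 103  75  82  89  95]
s13 col sums (red-blue) at bar end: [240 385 482 560 598 583 515 413 250  99  79  85 102]
s14 col sums (red-blue) at bar end: [352 448 534 584 587 542 472 362 184  82  81  93 100]
```

Request:
step_arm:
  plan:
    - {"grip": 1, "slide": [0, 0.03, 0], "spin": 0}
    - {"grip": 1, "slide": [0, 0.035, 0], "spin": 0}
    - {"grip": 1, "slide": [0, 0.035, 0], "spin": 0}
    - {"grip": 1, "slide": [0, 0.01, 0], "spin": 0}
    - {"grip": 1, "slide": [0, 0, 0], "spin": 0}
    - {"grip": 1, "slide": [0, 0, 0], "spin": 0}
    - {"grip": 1, "slide": [0, 0, 0], "spin": 0}

```text
time_s: 19.8
ee_pos: [0.5168, 0.0707, 0.0989]
eef_rot: [-1.57, -0.002, -0.117]
force: [-0.5, -1.1, 0.0]
grip_width: 0.0131
```

Request:
step_arm:
  plan:
    - {"grip": 1, "slide": [0, 0.002, 0], "spin": 0}
    - {"grip": 1, "slide": [0, 0.001, 0], "spin": 0}
    - {"grip": 1, "slide": [0, 0, 0], "spin": 0}
    - {"grip": 1, "slide": [0, 0, 0], "spin": 0}

```text
time_s: 20.13
ee_pos: [0.5162, 0.0706, 0.0947]
eef_rot: [-1.571, -0.001, -0.117]
force: [1.4, -0.3, 2.5]
grip_width: 0.0006
```

Request:
step_arm:
  plan:
    - {"grip": 1, "slide": [0, 0.001, 0], "spin": 0}
    - {"grip": 1, "slide": [0, 0, 0], "spin": 0}

```text
time_s: 20.3
ee_pos: [0.5162, 0.0707, 0.0938]
eef_rot: [-1.57, -0.001, -0.117]
force: [-1.0, 0.0, 8.7]
grip_width: 0.0006
```

Request:
step_arm:
  plan:
    - {"grip": 1, "slide": [0, 0.001, 0], "spin": 0}
    - {"grip": 1, "slide": [0, 0, 0], "spin": 0}

```text
time_s: 20.47
ee_pos: [0.5163, 0.0707, 0.0933]
eef_rot: [-1.57, -0.002, -0.117]
force: [-3.6, -0.3, 14.8]
grip_width: 0.0006
```

Request:
step_arm:
  plan:
    - {"grip": 1, "slide": [0, -0.02, 0], "spin": 0}
    - {"grip": 1, "slide": [0, -0.04, 0], "spin": 0}
    - {"grip": 1, "slide": [0, -0.04, 0], "spin": 0}
    - {"grip": 0.5, "slide": [0, -0.03, 0.025], "spin": 0}
    - {"grip": 0, "slide": [0, -0.025, 0.03], "spin": 0}
    - {"grip": -0.4, "slide": [-0.002, 0, 0.04], "spin": 0}
    - {"grip": -0.4, "slide": [-0.002, 0, 0.04], "spin": 0}
    - {"grip": -0.4, "slide": [-0.002, 0, 0.04], "spin": 0}
    - {"grip": -0.4, "slide": [0, 0, 0], "spin": 0}
    - {"grip": -0.4, "slide": [0, 0, 0], "spin": 0}

```text
time_s: 21.3
ee_pos: [0.5298, 0.2466, 0.2463]
eef_rot: [-1.571, 0.001, -0.114]
force: [0.8, -1.2, -0.3]
grip_width: 0.0436
```

Run:
```python
from h import *
import pickle
delta([.525,.395,.26],1.26)
cal=cams.calibration("wrist")
im=cams.camera("wrist");cv2.imwrite("pics/w15.png",im);pickle.dump(cal,open("w15.pkl","wb"))
cv2.imwrite("pics/w15b.png",cv2.resize(im,None,fx=1.5,fy=1.5,interpolation=cv2.INTER_CUBIC))
sd=cams.camera("side");cv2.imwrite("pics/s15.png",sd);crop(sd,225,165,300,225,10,"pics/s15c.png")
p=sd[200:213,258:268].astype(int);print((p[...,2]-p[...,0]).clip(0).sum(1))
```

```text
t 21.3 pos [0.5298 0.2466 0.2463] rot [-1.5714e+00  1.0000e-03 -1.1420e-01] w 0.0436 F [ 0.8 -1.2 -0.3]
slide [-0.0217 -0.0138  0.1469] rows@0.04 3.6715992992014987 spin -78.74
[339 451 535 585 582 536 472 361 176  76  77  91  99]
```

View pics/w15b.png

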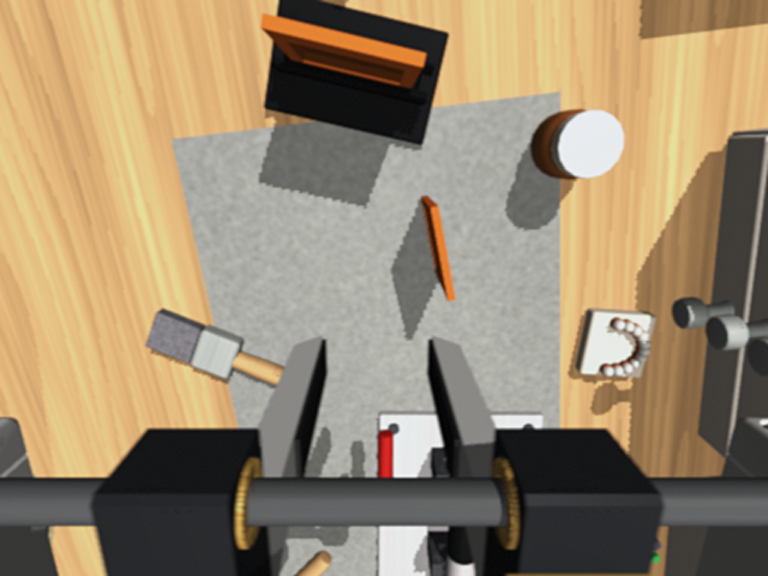

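View pics/s15c.png

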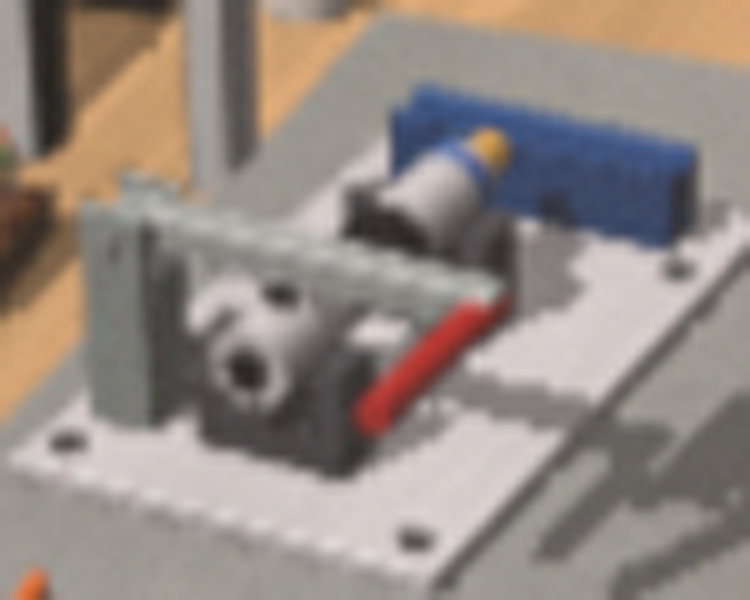

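Run:
```python
from h import *
import pickle
cal=pickle.load(open("w15.pkl","rb"));im=cv2.imread("pics/w15.png");crop(im,165,0,305,105,5,"pics/w15c.png")
i=im.astype(int);b,g,r=i[...,0],i[...,1],i[...,2]
m=((r>205)&(r-b>120));m[60:]=0;m[:,:165]=0;m[:,305:]=0
n,l,st,ce=cv2.connectedComponentsWithStats(m.astype(np.uint8));k=1+np.argmax(st[1:,4])
pts=np.argwhere(l==k)[:,::-1].astype(np.float32);rc=cv2.minAreaRect(pts);print(st[k],rc)
W=onz("wrist",cv2.boxPoints(rc),.118,cal);print(W.round(4).tolist(),[np.linalg.norm(W[j]-W[(j+1)%4]).round(4) for j in range(4)],W.mean(0))
w=onz("wrist",pts,.118,cal)[:,:2];c=w.mean(0);_,_,vt=np.linalg.svd(w-c);print("ang",np.arctan2(vt[0][1],vt[0][0]),c)
# small panel top length at two heights
m2=((r>180)&(r-b>100));m2[:120]=0;m2[205:]=0;m2[:,:270]=0;m2[:,310:]=0
p2=np.argwhere(m2)[:,::-1].astype(np.float32);r2=cv2.minAreaRect(p2);W=onz("wrist",cv2.boxPoints(r2),.08,cal);print("mat panel",r2,[np.linalg.norm(W[j]-W[(j+1)%4]).round(4) for j in range(2)])
```

```text
[ 173    9  110   35 1010] ((227.55450439453125, 25.842844009399414), (112.02546691894531, 9.92292594909668), 13.590948104858398)
[[0.4766, 0.4098, 0.118], [0.4801, 0.4171, 0.118], [0.5741, 0.385, 0.118], [0.5714, 0.3773, 0.118]] [np.float64(0.0081), np.float64(0.0994), np.float64(0.0082), np.float64(0.1002)] [0.52553784 0.39731848 0.118     ]
ang -0.3331498256103882 [0.52455529 0.39731856]
mat panel ((294.9158020019531, 168.42262268066406), (63.5833625793457, 5.167148590087891), 79.4608154296875) [np.float64(0.0057), np.float64(0.0753)]
```

View pics/w15c.png

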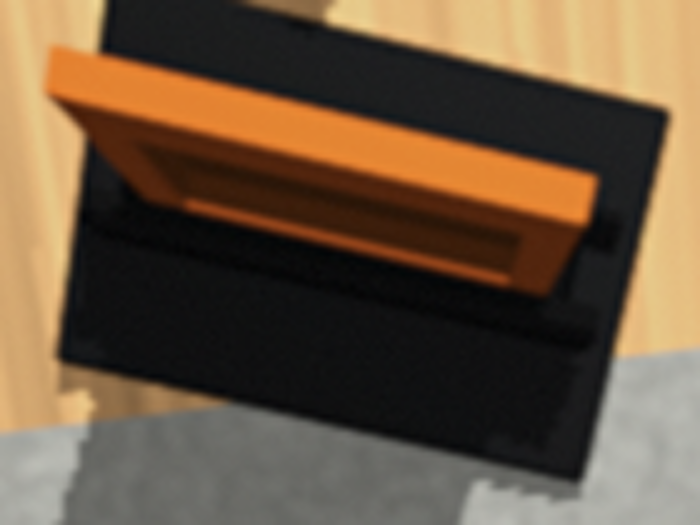

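Request:
step_arm:
  plan:
    - {"grip": -0.4, "slide": [0, 0, 0], "spin": -7.08}
    - {"grip": -0.4, "slide": [0, 0, 0], "spin": -7.08}
    - {"grip": -0.4, "slide": [0, 0, 0], "spin": -7.08}
    - {"grip": -0.4, "slide": [0, 0, 0], "spin": -7.08}
    - {"grip": -0.4, "slide": [0, 0, 0], "spin": -7.08}
    - {"grip": -0.4, "slide": [0, 0, 0], "spin": -7.08}
    - {"grip": -0.4, "slide": [0, 0, 0], "spin": -7.08}
    - {"grip": -0.4, "slide": [0, 0, 0], "spin": -7.08}
    - {"grip": -0.4, "slide": [0, 0, 0], "spin": -7.08}
    - {"grip": -0.4, "slide": [0, 0, 0], "spin": -7.08}
    - {"grip": -0.4, "slide": [0, 0, 0], "spin": -7.08}
    - {"grip": -0.4, "slide": [0.035, 0, 0.013], "spin": 0}
    - {"grip": -0.4, "slide": [0.035, 0, 0.013], "spin": 0}
    - {"grip": -0.4, "slide": [0.035, 0, 0.013], "spin": 0}
    - {"grip": -0.4, "slide": [0.0355, 0, 0.013], "spin": 0}
    - {"grip": -0.4, "slide": [0, 0, 0], "spin": 0}
    - {"grip": -0.4, "slide": [0, 0, 0], "spin": 0}

```text
time_s: 22.82
ee_pos: [0.5265, 0.3949, 0.2464]
eef_rot: [-1.57, 0.001, 1.243]
force: [0.7, -1.0, -0.6]
grip_width: 0.0659
```

Run:
```python
from h import *
delta([.5255,.3973,.089],1.246)
im=cams.camera("wrist");cv2.imwrite("pics/w16.png",im)
```

```text
t 22.82 pos [0.5265 0.3949 0.2464] rot [-1.5704e+00  8.0000e-04  1.2428e+00] w 0.0659 F [ 0.7 -1.  -0.6]
slide [0.0021 0.1574 0.0016] rows@0.04 3.9339178513071897 spin -0.18
```

View pics/w16.png

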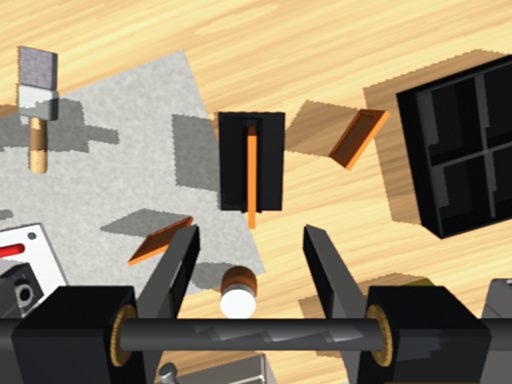

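Request:
step_arm:
  plan:
    - {"grip": -0.4, "slide": [0.002, 0.038, 0.001], "spin": -0.2}
    - {"grip": -0.4, "slide": [0, 0.039, 0], "spin": 0}
    - {"grip": -0.4, "slide": [0, 0.04, 0], "spin": 0}
    - {"grip": -0.3, "slide": [0, 0.03, 0], "spin": 0}
    - {"grip": 0, "slide": [0, 0.01, 0], "spin": 0}
    - {"grip": 0.4, "slide": [0, 0, 0], "spin": 0}
    - {"grip": 0.6, "slide": [0, 0, 0], "spin": 0}
    - {"grip": 0.6, "slide": [0, 0, 0], "spin": 0}
  force: 15

```text
time_s: 23.53
ee_pos: [0.5274, 0.3972, 0.0929]
eef_rot: [-1.573, -0.003, 1.245]
force: [-0.5, -0.6, -0.2]
grip_width: 0.0377
```

Run:
```python
from h import *
delta([.5255,.3973,.089],1.246)
im=cams.camera("wrist");cv2.imwrite("pics/w17.png",im)
```

```text
t 23.53 pos [0.5274 0.3972 0.0929] rot [-1.5732 -0.0031  1.2449] w 0.0377 F [-0.5 -0.6 -0.2]
slide [-0.0005  0.0039  0.0018] rows@0.04 0.09690570810641363 spin -0.06
```

View pics/w17.png

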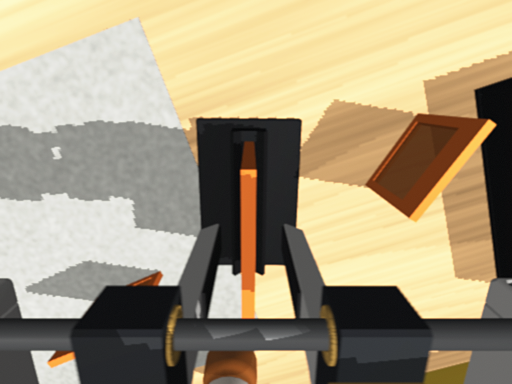

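Request:
step_arm:
  plan:
    - {"grip": 0.6, "slide": [0, 0.0035, 0.001], "spin": 0}
    - {"grip": 1, "slide": [0, 0, 0], "spin": 0}
    - {"grip": 1, "slide": [0, 0, 0], "spin": 0}
    - {"grip": 1, "slide": [0, 0, 0], "spin": 0}
    - {"grip": 1, "slide": [0, 0, 0], "spin": 0}
    - {"grip": 1, "slide": [0, 0, 0], "spin": 0}
    - {"grip": 1, "slide": [0, 0, 0], "spin": 0}
  force: 30

```text
time_s: 24.17
ee_pos: [0.5252, 0.3975, 0.0867]
eef_rot: [-1.571, -0.0, 1.246]
force: [-1.7, -0.0, 2.1]
grip_width: 0.0079
```

Request:
step_arm:
  plan:
    - {"grip": 1, "slide": [0, -0.008, 0], "spin": 0}
    - {"grip": 1, "slide": [0, -0.012, 0], "spin": 0}
    - {"grip": 1, "slide": [0, -0.02, 0], "spin": 0}
    - {"grip": 1, "slide": [0, -0.03, 0], "spin": 0}
    - {"grip": 1, "slide": [0, -0.035, 0], "spin": 0}
    - {"grip": 1, "slide": [0, -0.035, 0], "spin": 0}
    - {"grip": 1, "slide": [0, -0.03, 0], "spin": 0}
    - {"grip": 1, "slide": [0, 0, 0], "spin": -6}
    - {"grip": 1, "slide": [0, 0, 0], "spin": -5.9}
    - {"grip": 1, "slide": [0, 0, 0], "spin": 0}
    - {"grip": 1, "slide": [0, 0, 0], "spin": 0}

```text
time_s: 25.08
ee_pos: [0.5251, 0.3973, 0.257]
eef_rot: [-1.571, -0.0, 1.45]
force: [0.5, 0.7, -1.2]
grip_width: 0.008
```

Run:
```python
from h import *
import pickle
delta(J([0,-.15,.2567]),YAW+np.pi/2)
cal=cams.calibration("wrist")
im=cams.camera("wrist");cv2.imwrite("pics/w18.png",im);pickle.dump(cal,open("w18.pkl","wb"))
sd=cams.camera("side");cv2.imwrite("pics/s18.png",sd);crop(sd,140,130,270,330,3,"pics/s18c.png")
```

```text
t 25.08 pos [0.5251 0.3973 0.257 ] rot [-1.5710e+00 -2.0000e-04  1.4502e+00] w 0.008 F [ 0.5  0.7 -1.2]
slide [-5.806e-01  3.000e-04 -1.112e-01] rows@0.04 14.516241885831521 spin -0.2
```

View pics/w18.png

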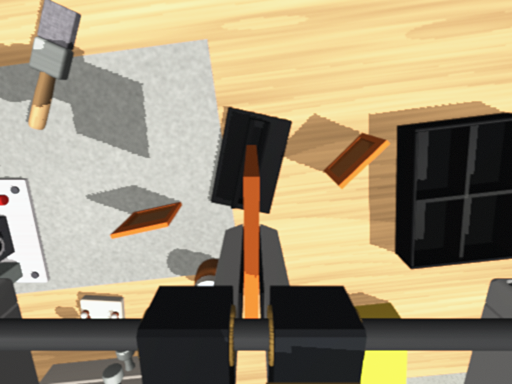

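View pics/s18c.png

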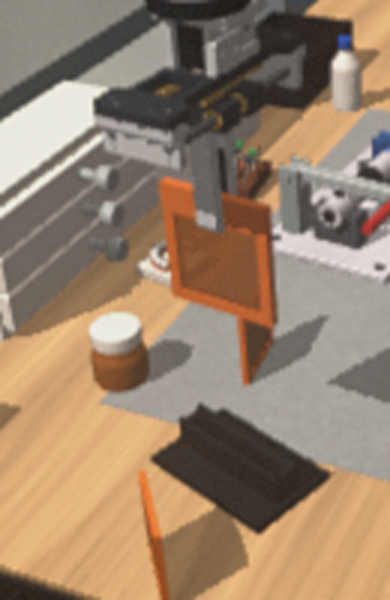

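Request:
step_arm:
  plan:
    - {"grip": 1, "slide": [-0.025, 0, -0.0048], "spin": -0.2}
    - {"grip": 1, "slide": [-0.0363, 0, -0.00695], "spin": 0}
    - {"grip": 1, "slide": [-0.0363, 0, -0.00695], "spin": 0}
    - {"grip": 1, "slide": [-0.0363, 0, -0.00695], "spin": 0}
    - {"grip": 1, "slide": [-0.0363, 0, -0.00695], "spin": 0}
    - {"grip": 1, "slide": [-0.0363, 0, -0.00695], "spin": 0}
    - {"grip": 1, "slide": [-0.0363, 0, -0.00695], "spin": 0}
    - {"grip": 1, "slide": [-0.0363, 0, -0.00695], "spin": 0}
    - {"grip": 1, "slide": [-0.0363, 0, -0.00695], "spin": 0}
    - {"grip": 1, "slide": [-0.0363, 0, -0.00695], "spin": 0}
    - {"grip": 1, "slide": [-0.0363, 0, -0.00695], "spin": 0}
    - {"grip": 1, "slide": [-0.0363, 0, -0.00695], "spin": 0}
    - {"grip": 1, "slide": [-0.0363, 0, -0.00695], "spin": 0}
    - {"grip": 1, "slide": [-0.0363, 0, -0.00695], "spin": 0}
    - {"grip": 1, "slide": [-0.0363, 0, -0.00695], "spin": 0}
    - {"grip": 1, "slide": [-0.0363, 0, -0.00695], "spin": 0}
    - {"grip": 1, "slide": [-0.0113, 0, -0.002], "spin": 0}
    - {"grip": 1, "slide": [0, 0, 0], "spin": 0}
    - {"grip": 1, "slide": [0, 0, 0], "spin": 0}

```text
time_s: 26.77
ee_pos: [0.5692, -0.1922, 0.2562]
eef_rot: [-1.57, -0.0, 1.454]
force: [-0.5, 0.0, -1.1]
grip_width: 0.0077
```

Run:
```python
from h import *
import pickle
delta(J([0,-.15,.0887]),YAW+np.pi/2)
cal=cams.calibration("wrist")
im=cams.camera("wrist");cv2.imwrite("pics/w19.png",im);pickle.dump(cal,open("w19.pkl","wb"))
t=cams.camera("top");cv2.imwrite("pics/t19.png",t);crop(t,290,140,390,230,7,"pics/t19c.png")
```

```text
t 26.77 pos [ 0.5692 -0.1922  0.2562] rot [-1.5702e+00 -4.0000e-04  1.4544e+00] w 0.0077 F [-0.5  0.  -1.1]
slide [-0.0008  0.1675  0.0034] rows@0.04 4.18695608441757 spin 0.05
```

View pics/w19.png

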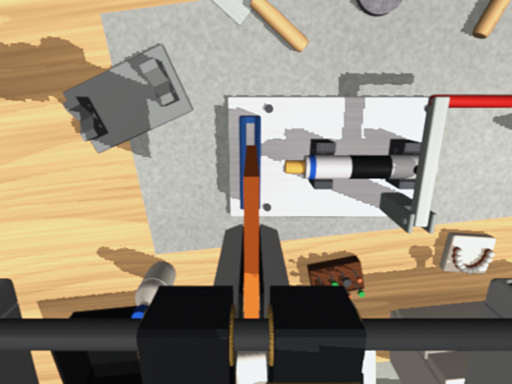

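View pics/t19c.png

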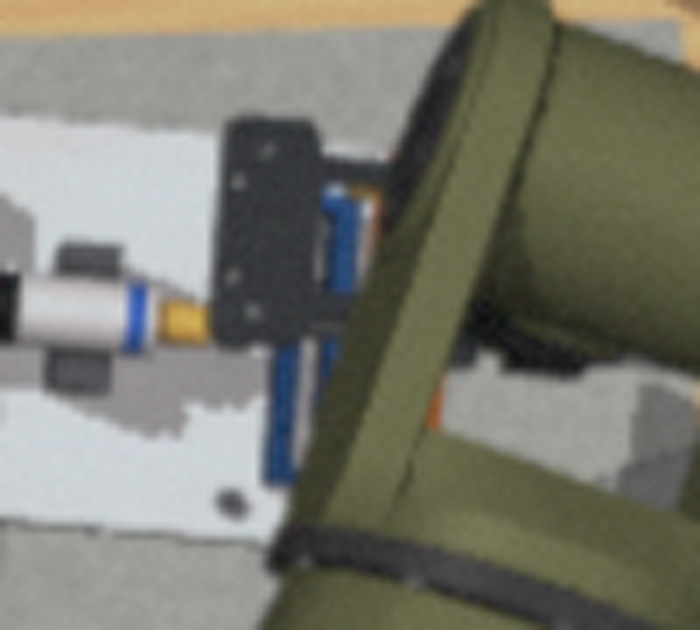

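Run:
```python
from h import *
import pickle
cal=pickle.load(open("w19.pkl","rb"));im=cv2.imread("pics/w19.png");crop(im,220,90,290,220,6,"pics/w19c.png")
i=im.astype(int)
for v in (118,125,132,138,142): print(v,[ (u,tuple(im[v,u])) for u in range(238,265)] if v==132 else "")
b,r=i[...,0],i[...,2]
m=(b-r>30);m[:105]=0;m[215:]=0;m[:,:230]=0;m[:,280:]=0
for v in range(114,146,3):
    xs=np.where(m[v])[0]; print(v,xs.tolist())
ys,xs=np.where(m);print(ys.min(),ys.max())
```

```text
118 
125 
132 [(238, (np.uint8(153), np.uint8(147), np.uint8(146))), (239, (np.uint8(120), np.uint8(99), np.uint8(90))), (240, (np.uint8(101), np.uint8(60), np.uint8(36))), (241, (np.uint8(116), np.uint8(62), np.uint8(28))), (242, (np.uint8(132), np.uint8(73), np.uint8(34))), (243, (np.uint8(135), np.uint8(74), np.uint8(35))), (244, (np.uint8(133), np.uint8(71), np.uint8(33))), (245, (np.uint8(126), np.uint8(83), np.uint8(62))), (246, (np.uint8(141), np.uint8(129), np.uint8(127))), (247, (np.uint8(162), np.uint8(162), np.uint8(166))), (248, (np.uint8(165), np.uint8(166), np.uint8(170))), (249, (np.uint8(165), np.uint8(165), np.uint8(168))), (250, (np.uint8(164), np.uint8(164), np.uint8(167))), (251, (np.uint8(165), np.uint8(165), np.uint8(168))), (252, (np.uint8(164), np.uint8(164), np.uint8(167))), (253, (np.uint8(152), np.uint8(151), np.uint8(152))), (254, (np.uint8(121), np.uint8(107), np.uint8(103))), (255, (np.uint8(92), np.uint8(58), np.uint8(41))), (256, (np.uint8(85), np.uint8(45), np.uint8(20))), (257, (np.uint8(88), np.uint8(47), np.uint8(23))), (258, (np.uint8(101), np.uin
[... 454 characters left out ...]
7, 258, 259, 260]
120 [239, 240, 241, 242, 243, 244, 245, 246, 247, 248, 249, 250, 251, 252, 253, 254, 255, 256, 257, 258, 259, 260]
123 [239, 240, 241, 242, 243, 244, 245, 246, 247, 250, 251, 253, 254, 255, 256, 257, 258, 259, 260]
126 [240, 241, 242, 243, 244, 245, 255, 256, 257, 258, 259, 260]
129 [239, 240, 241, 242, 243, 244, 245, 255, 256, 257, 258, 259, 260]
132 [240, 241, 242, 243, 244, 245, 255, 256, 257, 258, 259, 260]
135 [240, 241, 242, 243, 244, 245, 255, 256, 257, 258, 259, 260]
138 [240, 241, 242, 243, 244, 245, 255, 256, 257, 258, 259, 260]
141 [240, 241, 242, 243, 244, 245, 255, 256, 257, 258, 259, 260]
144 [240, 241, 242, 243, 244, 245, 255, 256, 257, 258, 259, 260]
116 208
```

View pics/w19c.png

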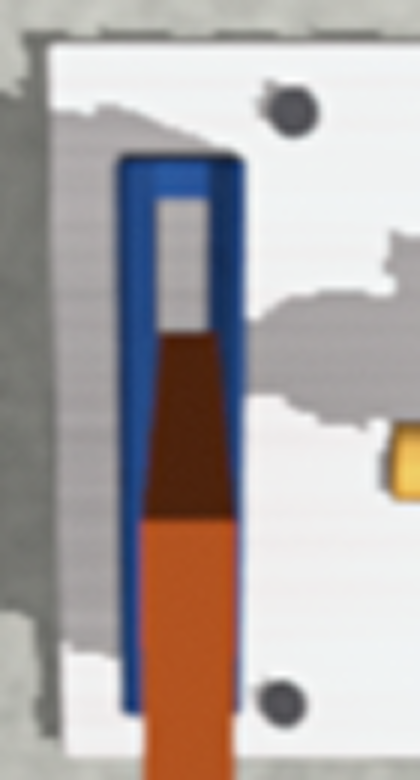

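Run:
```python
from h import *
import pickle
cal=pickle.load(open("w19.pkl","rb"));s=get_obs();z=s["ee_pos"][2]
print("tcp J",inJ(s["ee_pos"]).round(4))
print("slot floor far end (-53)",inJ(onz("wrist",[(250,123.3)],.01,cal)).round(4))
print("slot rim outer far (-60?)",inJ(onz("wrist",[(250,116)],.046,cal)).round(4),"near",inJ(onz("wrist",[(240.5,208.7)],.046,cal)).round(4))
print("slot rim y",inJ(onz("wrist",[(239.4,132),(260.4,132)],.046,cal)).round(4))
print("slot inner y floor",inJ(onz("wrist",[(245.8,132),(254.0,132)],.01,cal)).round(4))
print("panel bottom far (-50)",inJ(onz("wrist",[(251.5,145.3)],z-.0787,cal)).round(4))
print("panel top far",inJ(onz("wrist",[(251.5,176.5)],z+.0313,cal)).round(4))
```

```text
tcp J [[ 0.0036 -0.1481  0.2566]]
slot floor far end (-53) [[-0.0506 -0.1489  0.01  ]]
slot rim outer far (-60?) [[-0.062  -0.1488  0.046 ]] near [[ 0.0595 -0.1616  0.046 ]]
slot rim y [[-0.0425 -0.1621  0.046 ]
 [-0.0426 -0.1358  0.046 ]]
slot inner y floor [[-0.0389 -0.1547  0.01  ]
 [-0.0389 -0.1434  0.01  ]]
panel bottom far (-50) [[-0.0449 -0.1472  0.1779]]
panel top far [[-0.0454 -0.1475  0.2879]]
```

Request:
step_arm:
  plan:
    - {"grip": 1, "slide": [-0.0015, 0.02, 0.0045], "spin": 0}
    - {"grip": 1, "slide": [0, 0.035, 0], "spin": 0}
    - {"grip": 1, "slide": [0, 0.035, 0], "spin": 0}
    - {"grip": 1, "slide": [0, 0.022, 0], "spin": 0}
    - {"grip": 1, "slide": [0, 0, 0], "spin": 0}
    - {"grip": 1, "slide": [0, 0, 0], "spin": 0}

```text
time_s: 27.37
ee_pos: [0.5648, -0.1921, 0.1447]
eef_rot: [-1.57, -0.0, 1.458]
force: [-0.5, -0.3, -0.3]
grip_width: 0.008
```

Run:
```python
from h import *
import pickle
delta(J([0,-.15,.0887]),YAW+np.pi/2)
cal=cams.calibration("wrist")
im=cams.camera("wrist");cv2.imwrite("pics/w20.png",im);crop(im,200,60,300,200,5,"pics/w20c.png");pickle.dump(cal,open("w20.pkl","wb"))
sd=cams.camera("side");cv2.imwrite("pics/s20.png",sd);crop(sd,240,110,340,220,6,"pics/s20c.png")
```

```text
t 27.37 pos [ 0.5648 -0.1921  0.1447] rot [-1.5699e+00 -4.0000e-04  1.4579e+00] w 0.008 F [-0.5 -0.3 -0.3]
slide [-0.0003  0.056  -0.0009] rows@0.04 1.4009409429047226 spin 0.25
```

View pics/w20c.png

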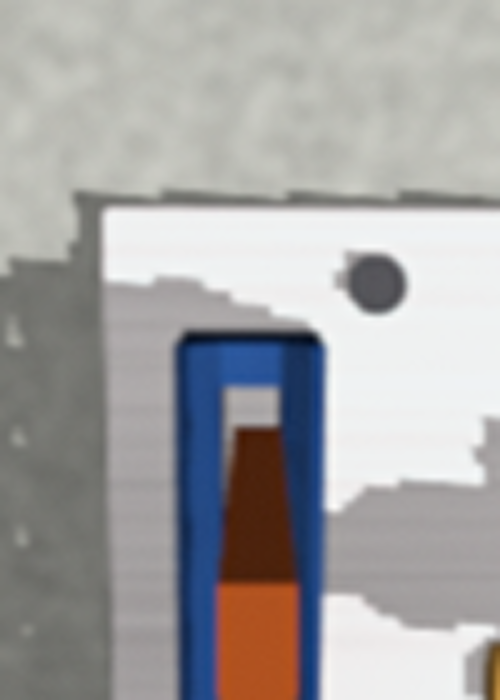

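View pics/s20c.png

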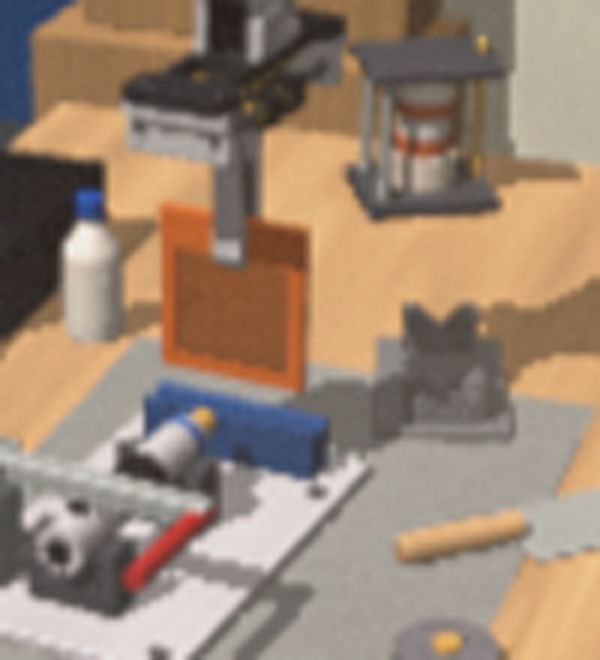

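Run:
```python
from h import *
import pickle
cal=pickle.load(open("w20.pkl","rb"));z=get_obs()["ee_pos"][2]
print("tcp",inJ(get_obs()["ee_pos"]).round(4))
print("floor far",inJ(onz("wrist",[(250.4,137.2)],.01,cal)).round(4),"rim outer far",inJ(onz("wrist",[(250,126.6)],.046,cal)).round(4))
print("panel far",inJ(onz("wrist",[(251.4,145.6)],z-.0787,cal)).round(4))
print("rim y",inJ(onz("wrist",[(235.2,150),(264.4,150)],.046,cal)).round(4))
print("floor y",inJ(onz("wrist",[(244.8,140),(256.2,140)],.01,cal)).round(4))
```

```text
tcp [[ 1.000e-04 -1.504e-01  1.468e-01]]
floor far [[-0.0494 -0.1488  0.01  ]] rim outer far [[-0.063  -0.1492  0.046 ]]
panel far [[-0.0493 -0.1479  0.0681]]
rim y [[-0.0421 -0.1626  0.046 ]
 [-0.0422 -0.136   0.046 ]]
floor y [[-0.0466 -0.1545  0.01  ]
 [-0.0466 -0.1429  0.01  ]]
```

Request:
step_arm:
  plan:
    - {"grip": 1, "slide": [-0.001, 0.005, 0.0008], "spin": 0.25}
    - {"grip": 1, "slide": [0, 0.006, 0], "spin": 0}
    - {"grip": 1, "slide": [0, 0.006, 0], "spin": 0}
    - {"grip": 1, "slide": [0, 0.006, 0], "spin": 0}
    - {"grip": 1, "slide": [0, 0.005, 0], "spin": 0}
    - {"grip": 1, "slide": [0, 0.004, 0], "spin": 0}
    - {"grip": 1, "slide": [0, 0, 0], "spin": 0}

```text
time_s: 28.05
ee_pos: [0.5634, -0.194, 0.1113]
eef_rot: [-1.569, -0.0, 1.452]
force: [0.4, 0.3, -1.0]
grip_width: 0.0077
```

Request:
step_arm:
  plan:
    - {"grip": 1, "slide": [0, 0.004, 0], "spin": 0}
    - {"grip": 1, "slide": [0, 0.004, 0], "spin": 0}
    - {"grip": 1, "slide": [0, 0.004, 0], "spin": 0}
    - {"grip": 1, "slide": [0, 0.003, 0], "spin": 0}
    - {"grip": 1, "slide": [0, 0, 0], "spin": 0}

```text
time_s: 28.47
ee_pos: [0.5636, -0.194, 0.0967]
eef_rot: [-1.57, -0.0, 1.452]
force: [-0.1, -0.1, -0.7]
grip_width: 0.0078
```

Request:
step_arm:
  plan:
    - {"grip": 1, "slide": [0, 0.003, 0], "spin": 0}
    - {"grip": 1, "slide": [0, 0.002, 0], "spin": 0}
    - {"grip": 1, "slide": [0, 0.0015, 0], "spin": 0}
    - {"grip": 1, "slide": [0, 0, 0], "spin": 0}

```text
time_s: 28.8
ee_pos: [0.5637, -0.1941, 0.0906]
eef_rot: [-1.57, -0.0, 1.452]
force: [-0.1, -0.4, -0.9]
grip_width: 0.0079
```

Request:
step_arm:
  plan:
    - {"grip": 1, "slide": [0, 0.0015, 0], "spin": 0}
    - {"grip": 1, "slide": [0, 0, 0], "spin": 0}

```text
time_s: 28.97
ee_pos: [0.5638, -0.1941, 0.0893]
eef_rot: [-1.571, -0.0, 1.452]
force: [0.3, 0.8, -1.4]
grip_width: 0.008
```

Request:
step_arm:
  plan:
    - {"grip": 1, "slide": [0, 0.001, 0], "spin": 0}
    - {"grip": 1, "slide": [0, 0, 0], "spin": 0}

```text
time_s: 29.13
ee_pos: [0.5639, -0.1942, 0.0887]
eef_rot: [-1.571, 0.0, 1.452]
force: [-0.7, -0.3, -0.3]
grip_width: 0.0079
```

Request:
step_arm:
  plan:
    - {"grip": 1, "slide": [0, 0.001, 0], "spin": 0}
    - {"grip": 1, "slide": [0, 0, 0], "spin": 0}

```text
time_s: 29.3
ee_pos: [0.5641, -0.1943, 0.0886]
eef_rot: [-1.572, 0.0, 1.452]
force: [-4.0, 1.1, 10.1]
grip_width: 0.0077
```

Request:
step_arm:
  plan:
    - {"grip": 0.6, "slide": [0, 0, 0], "spin": 0}
    - {"grip": 0.4, "slide": [0, 0, 0], "spin": 0}
    - {"grip": 0.2, "slide": [0, 0, 0], "spin": 0}
    - {"grip": 0, "slide": [0, 0, 0], "spin": 0}
    - {"grip": 0, "slide": [0, 0, 0], "spin": 0}
    - {"grip": 0, "slide": [0, -0.01, 0], "spin": 0}
    - {"grip": 0, "slide": [0, -0.02, 0], "spin": 0}
    - {"grip": 0, "slide": [0, -0.035, 0], "spin": 0}
    - {"grip": 0, "slide": [0, -0.04, 0], "spin": 0}
    - {"grip": 0, "slide": [0, -0.04, 0], "spin": 0}
    - {"grip": 0, "slide": [-0.03, -0.02, 0], "spin": 0}
    - {"grip": 0, "slide": [-0.04, 0, 0], "spin": 0}
    - {"grip": 0, "slide": [-0.04, 0, 0], "spin": 0}
    - {"grip": 0, "slide": [-0.04, 0, 0], "spin": 0}
    - {"grip": 0, "slide": [-0.04, 0, 0], "spin": 0}
    - {"grip": 0, "slide": [0, 0, 0], "spin": 0}
    - {"grip": 0, "slide": [0, 0, 0], "spin": 0}

```text
time_s: 30.72
ee_pos: [0.5406, -0.3844, 0.2524]
eef_rot: [-1.57, -0.0, 1.45]
force: [0.8, 0.3, 0.3]
grip_width: 0.0468
```

Run:
```python
from h import *
s=get_obs();print(s["time_s"],s["force"],s["ee_pos"])
t=cams.camera("top");cv2.imwrite("pics/t21.png",t);crop(t,220,130,380,230,5,"pics/t21c.png")
sd=cams.camera("side");cv2.imwrite("pics/s21.png",sd);crop(sd,220,130,340,230,6,"pics/s21c.png")
w=cams.camera("wrist");cv2.imwrite("pics/w21.png",w)
p=sd[200:213,258:268].astype(int);print((p[...,2]-p[...,0]).clip(0).sum(1))
```

```text
30.7167 [0.77772827 0.33987616 0.29071776] [ 0.54057317 -0.38436463  0.25237273]
[371 483 574 627 630 569 500 395 191  90  86  85  97]
```

View pics/t21c.png

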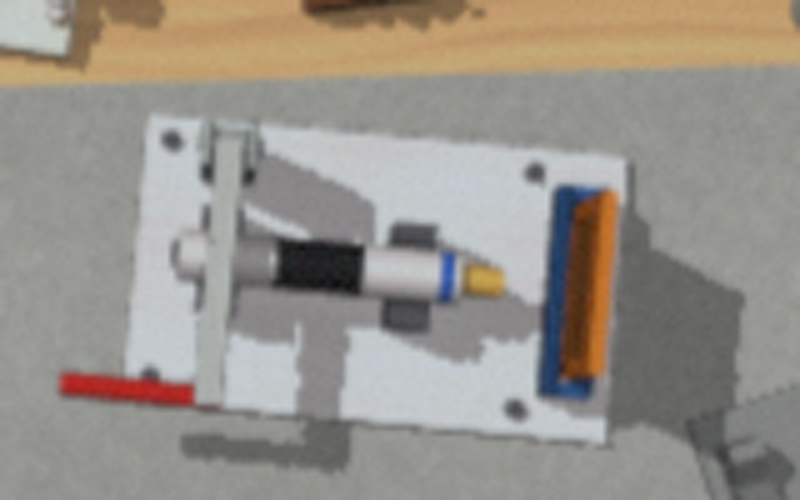

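View pics/s21c.png

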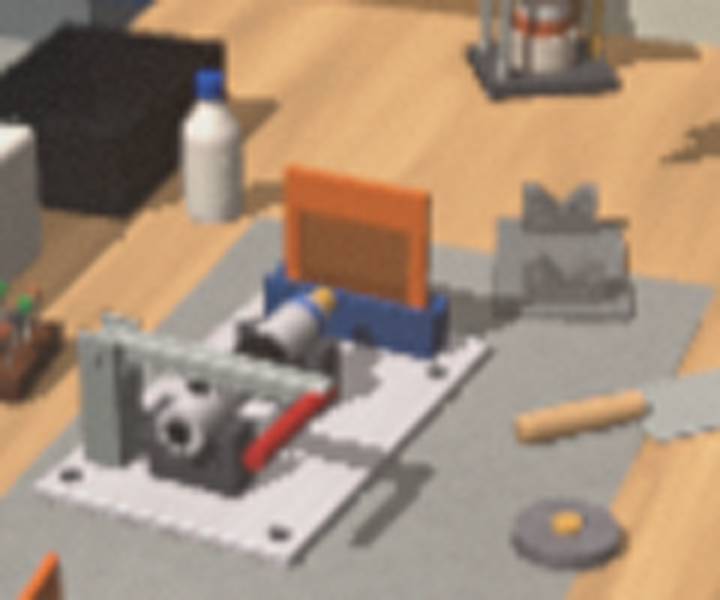

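View pics/w21.png

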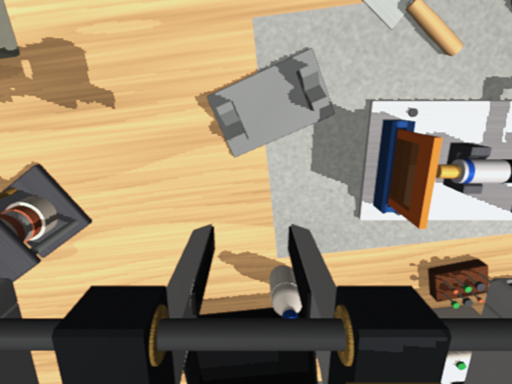

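Run:
```python
from h import *
a=tri("top",(341.8,167.8),"side",(267.6,158));b=tri("top",(339.4,205.4),"side",(291.8,162))
print(inJ(a[0]).round(4),a[1],inJ(b[0]).round(4),b[1])
t=cv2.imread("pics/t21.png").astype(int);i=t;B,G,Rr=i[...,0],i[...,1],i[...,2]
m=(Rr>190)&(Rr-B>110);m[:160]=0;m[215:]=0;m[:,:325]=0;m[:,350:]=0
pts=np.argwhere(m)[:,::-1].astype(np.float32);rc=cv2.minAreaRect(pts);W=onz("top",cv2.boxPoints(rc),.12);print("panel top",rc,inJ(W).round(4).tolist(),inJ(W).mean(0))
t0=cv2.imread("pics/top0.png").astype(int);d=(np.abs(t-t0).max(2)>60).astype(np.uint8)
n,l,st,ce=cv2.connectedComponentsWithStats(cv2.morphologyEx(d,cv2.MORPH_OPEN,np.ones((2,2),np.uint8)))
for s,c in zip(st[1:],ce[1:]):
    if s[4]>15: print(s,c.round())
```

```text
[[ 0.0498 -0.1517  0.1138]] 0.0008386924709445589 [[-0.0523 -0.1529  0.117 ]] 0.0006731586054480951
panel top ((340.4801330566406, 185.99839782714844), (1.1961784362792969, 34.13095474243164), 4.5739216804504395) [[-0.0464, -0.1497, 0.12], [0.0455, -0.1495, 0.12], [0.0455, -0.1527, 0.12], [-0.0463, -0.1529, 0.12]] [-0.00042887 -0.15120954  0.12      ]
[  240   148   272   216 18987] [423. 269.]
[333 169  11  37 244] [338. 188.]
[276 179  18  11 176] [284. 184.]
[298 181  11   9  88] [303. 185.]
[314 185   8   6  39] [318. 188.]
[116 190  14  36 156] [123. 208.]
[290 197   9  18 121] [294. 206.]
[232 203  28   5  78] [246. 205.]
[234 208  26   4  65] [247. 209.]
[401 210  22  14 149] [411. 216.]
[381 216  19  15 182] [390. 223.]
[366 223  15  10  98] [372. 227.]
[331 335   5   4  17] [333. 336.]
[252 337  25  22 184] [265. 346.]
[ 453  340   59   44 1430] [490. 366.]
[ 186  342   51   42 1019] [209. 368.]
[278 350  17  16 113] [286. 357.]
[285 361  38  23 518] [305. 374.]
[345 361   6   9  38] [348. 365.]
[321 370  14  14 100] [328. 377.]
```

View pics/t21.png

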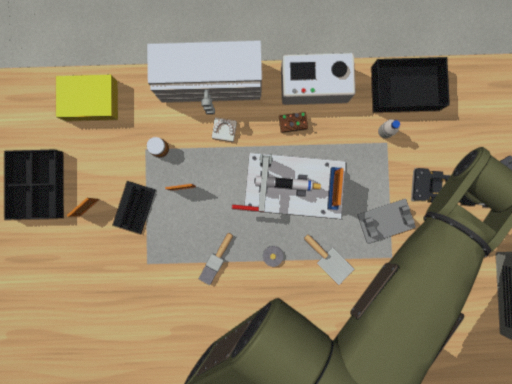

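```bash
python3 -c "
from station import hand_in
print(hand_in())"
```

```text
the job is handed in; nothing more can be done
None
```

I opened the clamp by its red bar and moved the handpiece into the V-blocks with its nose towards the guard slot. I then let go and closed the clamp until its pad met the handpiece. After that I moved the orange panel from the black stand into the blue slot and handed in at about 31 s.

Last checks:
- **Handpiece:** it was centred within about 1 mm along the grooves just before I let go. The pictures after release show it still seated.
- **Clamp:** it is level within about 0.02 rad. Pressing the bar again met firm contact, and the bar ended where it had been before. A gap under the pad of well under 1 mm cannot be ruled out from the pictures.
- **Panel:** the one I took measured 100 x 8 mm, as described, and the floor was felt within 0.1 mm of the expected height (10 N). Its top edge lies parallel to the slot, within 2 mm of the middle. One check disagreed a little: triangulating the top edge gave 114–117 mm against the expected 120 mm. I put that down to pixel error, since the contact height matched.
- **Bench:** the top picture shows no change in the other things. The largest wrist force I read was about 19 N, while opening the clamp. Nothing was dropped, and the robot stands clear.

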